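# Tighten the strap clamp with the ratchet spanner

## Robot

A 6-joint arm with a two-finger parallel gripper is mounted at the origin on a cart in front of the work surface, level with it; the furniture and walls round the work are solid. World frame = base frame: x ahead of the robot, y to its left, z up, the work surface at z = 0. Lengths are in mm, angles in rad, forces in N, time in s.
With the tool pointing down it reaches from about 325 to 775 mm from the base axis. Payload 9.3 kg.
Tool frame: the origin (TCP) lies at the very end of the fingers, on their centre line; the grasp point (between the pads) lies 19 mm behind it; z points along the fingers, y is the direction in which the jaws open and shut (so a half turn about z gives the same grasp; the last joint's range is limited). The gripper opens to 85 mm and grips with 20 to 120 N. Pads are 22 mm wide; open, the fingers measure 114 mm over their backs; the gripper's body (76 mm by 85 mm) begins 54 mm behind the grasp point. The pads swing forward as they close: fully open they stand 13 mm farther back than shut.
Start: joints at [1.113, 0.259, 0.021, 1.334, 0, 1.418], TCP at [165.058, 524.645, 231.279] pointing down, gripper open.
Joint ranges: [-3.04, 3.04], [-0.91, 1.82], [-1.04, 1.36], [-1.92, 1.95], [-1.52, 1.45], [-3.14, 3.14]. Speed limits (rad/s): [2.22, 2.22, 2.79, 3.14, 3.14, 3.14].

## Interface

Orientations are given as a rotation vector (axis times angle).
In Python, from station import env, camera gives the robot as it stands.
- The arm moves only by the tool arm_command, never from a script. Its argument "deltas" is a list of rows, each a list of 3 entries, a list of its own where there are three numbers: the opening, from -1 (shut) to 1 (fully open), then the shift along the world's x, y, z in mm, then the turn about the world's z in units of 6 degrees (1.0 is 6 degrees). In form: [[gripper, [dx, dy, dz], yaw], ...]. A call has 1 to 5 rows; each row is the pose to reach, as a shift and turn from the pose measured when the call began; what a row does not reach only later rows make up. A row lasts 1/12 s, in which the tool goes at most 41.7 mm and 7.16 degrees, less where a joint would pass 70% of its speed; a pose out of reach is approached as far as the arm can. A call with a gripper value outside its range is refused whole. The fingers move at their own pace and stop on an object; the grip force is fixed at half the most. Time passes only in rows, so rows that repeat a pose let the fingers close. It gives the time, the measured TCP pose, the force and the opening at its end, in the units of the state.
- env.get_state(): the state, without advancing time (a new reading comes with each control period).
- camera(name): name is "scene" or "top"; returns a dict with "img" (384x512x3 uint8, red, green, blue), "range_z" (384x512 float32, mm along the optical axis (not along the pixel's ray), 0 where there is no reading), "fx", "fy", "cx", "cy" (pixels), "view" (4x4, takes a point from world to camera coordinates). Camera axes: x right, y up, looking along -z (the intrinsics and any distortion apply to the point x, -y, -z); pixel columns grow to the right and rows downward; lengths in mm; the calibration is good to about 2 mm. A picture is of the moment at which its call begins.
- env.close_job(): hands the job in, once; it reports no verdict.
The state is a dict: "time": time; "joints": joint angles; "joint_velocities": joint speeds; "effort": joint torques, N m; "tcp_pos": TCP position; "orientation": TCP orientation; "wrist_force": force on the tool from outside, world axes, zero at the start; "ft_torque": the same for the moment, N m; "opening": finger opening in mm.
Only numpy, scipy, OpenCV 4.12 (cv2) and the standard library are available. Lean on these libraries where they do the work, as an engineer would, in place of code of your own. Each camera call takes 0.05 s, during which the arm holds its last target.

## Task

Pick up the ratchet spanner, set its head right down over the toothed nut of the strap clamp, and swing the handle back and forth between the two stop posts (pulling clockwise, letting it click freely back) until the nut is home; then tighten it to about 2.5 N m, which is a pull of some 18 N at the grip, without overtightening. Finally lift the spanner off and lay it gently flat on the bench, well clear of the clamp; leave the screw dish, the pliers and the glass pot where they are.

Things in the scene. Friction and masses are not known exactly. Their poses are not given: they have to be found in the camera images.
- clamp: Steel strap clamp fixed to the bench over a 136x135x26 mm wooden block. Origin on the nut's vertical axis at bench level, z up. Base plate 10 mm high, to x = -85 mm, y +-62 mm; strap 44 mm wide, top at z = 38 mm; block from x = 38 to 174 mm. The spanner's handle belongs over the -x side and can swing 0.6 rad to either side of -x, between two stop posts. Place and yaw vary
- stop_a (a point): Top of one fixed upright stop post, 10 mm thick, 64 mm above the bench, 65 mm from the nut's axis and 0.85 rad from the clamp's -x direction, at its -y side; the spanner's 14 mm bar can touch it
- stop_b (a point): Top of the other stop post, the same, at the clamp's +y side
- nut_flange (a point): Centre of the top face of the flange under the nut, 42 mm above the bench, on the nut's axis; the seated spanner's head rests here. Flange 74 mm across; dark steel nut on it: 16 saw teeth, 53 mm across the tips, 17 mm high with the upper 7 mm bevelled; above them a smooth neck 28 mm across up to 18 mm above the flange, then a taper to 10 mm at 29 mm
- nut (a joint): Turn of the nut on its seat, rad, growing as it is tightened (clockwise from above). From any start it turns on by 1.6 to 2.4 rad with a steady drag of 0.3 to 0.6 N m and then is home: from there the torque climbs with the pull, and only the springy seat yields. It does not visibly sink; the slipping pawls may drag it back a little
- seat (a joint): Twist of the springy seat (flange) under the nut, rad, same direction as the nut: 0 unloaded, 1 rad per 30 N m of torque on the nut, so very small; springs back when let go
- spanner: Ratchet spanner, steel with black rubber grip, about 225 mm long, 0.45 kg. Origin at the centre of the head's underside, z up as it lies flat, handle along -x. Keep this side up. Four sprung pawls in the head catch the nut's teeth when the handle swings clockwise (from above) and slip, clicking every 0.39 rad, when it swings back; up to 0.39 rad is lost at each reversal
- spanner_head (a point): Centre of the spanner's head, 12 mm above its underside: a ring 78 mm across and 23 mm high, open below (60 mm wide, 18 mm deep) with a bore in its top 4.5 mm. Axes as the spanner
- spanner_bore (a point): Mouth of the bore at the top of the head, 31.6 mm across, 23 mm above the underside; the nut's neck passes up through it. The pawls spring over the teeth with a push of about 10 N, in any turning position
- spanner_grip (a point): Centre of the rubber grip, half-way up: 140 mm from the head's centre, 11 mm above the underside. The grip is 90 mm long along the handle, 22 mm wide, 22 mm high, its underside level with the head's. Axes as the spanner. A bench vice, 116 mm high, stands between it and the clamp: carry the spanner over it
- screw_dish: Bystander: red jar lid full of screws, 73 mm across, 30 mm high, origin under its centre
- pliers: Bystander: flat-nose pliers with orange grips, 59x159x20 mm, origin under the centre
- glass_pot: Bystander: small glass pot, 63 mm across, 78 mm high, origin under its centre

How it is judged (in metres and radians):
On the way, in this order (a step that is already met when the one before it is completed fails the run):
1. the spanner's head sits right down over the toothed nut, before the nut is home (horizontal distance between spanner and nut_flange below 0.005 m and z of spanner in the frame of nut_flange below 0.008 m and angle between spanner's own z axis and vertical below 0.15 rad and value of joint nut below 1.9 rad), for 0.2 s.
2. with the spanner on it, the nut is home and pulled tight (at least 1.5 N m) (value of joint nut above 2.55 rad and value of joint seat above 0.05 rad and horizontal distance between spanner and nut_flange below 0.008 m), for 0.05 s.
At the end, for the whole second after the job is handed in: The nut is still home (within 0.05 rad), and the spanner lies flat and still on the bench (right way up within 0.08 rad, grip centre under 18 mm and head centre under 19 mm high), its head and grip both more than 12 cm from the nut (value of joint nut above 2.55 rad and height (world z) of spanner_grip below 0.018 m and height (world z) of spanner_head below 0.019 m and angle between spanner's own z axis and vertical below 0.08 rad and horizontal distance between each of spanner_head, spanner_grip and nut_flange above 0.12 m and linear speed of spanner below 0.02 m/s); the robot touches nothing.
It fails at once if the nut is overtightened (more than 4.2 N m) (value of joint seat above 0.14 rad).
It fails at once if the spanner is rammed or wedged on the clamp with more than 250 N (contact force between spanner and clamp above 250 N).
It fails at once if the spanner is dropped (falls faster than 0.9 m/s while out of the fingers) (contact force between the fingers and spanner below 0.5 N and linear speed of spanner above 0.9 m/s).
It fails at once if the screw dish, the pliers or the glass pot is shoved more than 3 cm (distance of any of screw_dish, pliers, glass_pot from where it was at the start of the episode above 0.03 m).
It also fails if it takes over 72 s, if anything falls off the work surface, if the arm or the gripper's body presses on something with over 40 N, if the wrist force passes 120 N, or if a joint passes its speed limit or range.

## Working session

There is one attempt and no reset: what is moved stays moved. The work goes in short steps, Python scripts to look and compute and a tool call to move; the robot and the scene stay as the last step left them, time stands still between calls to the robot, and variables do not carry over. Pictures are saved under pics/ and viewed, and the job is handed in when it is done.

Besides the shell and the picture viewer there is one more tool, called after "Emit:" as name(argument=value, ...) on one line, values as JSON. arm_command: Moves the arm, as the interface text tells. Its arguments: {"type":"object","properties":{"deltas":{"type":"array","items":{"type":"array"}}},"required":["deltas"]}

```bash
ls; mkdir -p pics; python3 - <<'E'
from station import env, camera
import cv2, numpy as np
print(env.get_state())
for n in ("scene","top"):
    c=camera(n)
    cv2.imwrite(f"pics/{n}0.png",c["img"][:,:,::-1])
    np.savez(f"{n}0.npz",**c)
    print(n,c["fx"],c["fy"],c["cx"],c["cy"],c["view"], [k for k in c])
E
```

```text
pics
{'time': 0.0, 'joints': array([1.11339450e+00, 2.59191930e-01, 2.07638477e-02, 1.33368023e+00,
       1.83769177e-05, 1.41818510e+00]), 'joint_velocities': array([ 3.07501853e-04, -9.46009005e-05, -6.04362231e-04,  1.31003850e-04,
        2.43182452e-06,  4.94394347e-05]), 'effort': array([-2.49636061e-03, -5.55636835e+01,  3.44529068e+01,  1.36176022e-02,
       -2.05834099e-04, -7.65286842e-06]), 'tcp_pos': array([164.93550051, 524.40290663, 230.66712173]), 'orientation': array([-4.76850395e-01, -3.10477516e+00,  1.95682334e-03]), 'wrist_force': array([-0.81248513, -1.01606593, -0.42487839]), 'ft_torque': array([0.05792126, 0.01727281, 0.04025953]), 'opening': 85.16376573206102}
scene 484.97695851910606 484.97695851910606 256.5121897790246 199.40057429564885 [[ 7.14631812e-01 -6.99479486e-01 -5.46101369e-03 -2.43170192e+02]
 [ 5.18105605e-01  5.24051482e-01  6.75970876e-01 -4.25587732e+02]
 [-4.69965909e-01 -4.85899674e-01  7.36908102e-01 -9.23733970e+02]
 [ 0.00000000e+00  0.00000000e+00  0.00000000e+00  1.00000000e+00]] ['img', 'range_z', 'fx', 'fy', 'cx', 'cy', 'view']
top 423.2367212585281 423.2367212585281 262.2244000548363 193.36085349137534 [[-2.24462390e-02 -9.99701030e-01 -9.69623505e-03  2.05233103e+02]
 [ 9.89693724e-01 -2.35914868e-02  1.41243667e-01 -5.26378488e+02]
 [-1.41430188e-01 -6.42591388e-03  9.89927376e-01 -1.29972079e+03]
 [ 0.00000000e+00  0.00000000e+00  0.00000000e+00  1.00000000e+00]] ['img', 'range_z', 'fx', 'fy', 'cx', 'cy', 'view']
```

View pics/scene0.png

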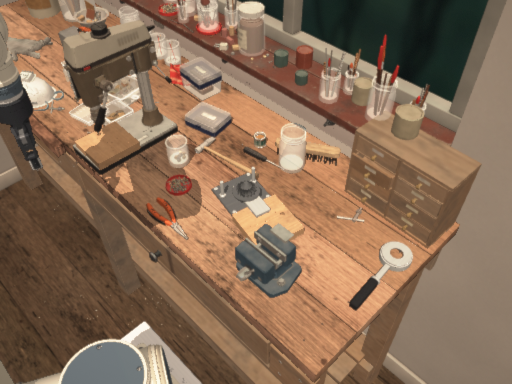

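View pics/top0.png

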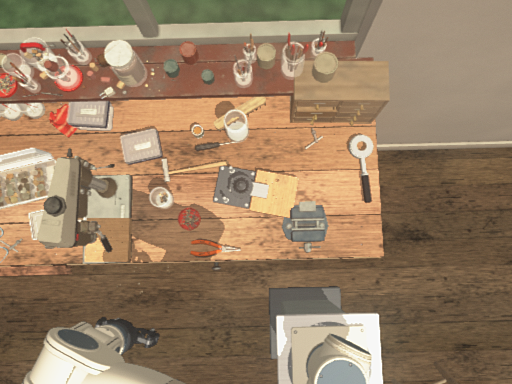

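```bash
cat > h.py <<'E'
import numpy as np, cv2
def load(n): return dict(np.load(n))
def cloud(c):
    d=c["range_z"].astype(float); h,w=d.shape
    u,v=np.meshgrid(np.arange(w),np.arange(h))
    X=(u-c["cx"])/c["fx"]*d; Y=-(v-c["cy"])/c["fy"]*d
    P=np.stack([X,Y,-d,np.ones_like(d)],-1)
    W=P@np.linalg.inv(c["view"]).T
    W=W[...,:3]; W[d<=0]=np.nan
    return W
def proj(c,p):
    q=c["view"]@np.append(p,1); z=-q[2]
    return c["cx"]+c["fx"]*q[0]/z, c["cy"]-c["fy"]*q[1]/z
def zoom(c,u0,v0,u1,v1,s,fn):
    cv2.imwrite(fn,cv2.resize(c["img"][v0:v1,u0:u1,::-1],None,fx=s,fy=s,interpolation=cv2.INTER_CUBIC))
E
python3 - <<'E'
from h import *
t=load("top0.npz"); s=load("scene0.npz")
zoom(t,190,120,390,270,4,"pics/tz.png"); zoom(s,150,130,420,320,2.9,"pics/sz.png")
W=cloud(t)
np.set_printoptions(precision=0,suppress=True)
for (u,v) in [(362,135),(362,145),(366,188),(240,185),(189,218),(215,247),(161,198),(305,225),(340,200),(290,165)]: print((u,v),W[v,u])
WS=cloud(s)
for (u,v) in [(395,256),(367,293),(248,187),(267,255),(178,184)]: print((u,v),WS[v,u])
E
```

```text
(362, 135) [ 718. -136.   22.]
(362, 145) [ 689. -139.    2.]
(366, 188) [ 542. -138.   27.]
(240, 185) [554. 261.  72.]
(189, 218) [460. 429.  15.]
(215, 247) [367. 348.  -0.]
(161, 198) [527. 519.  17.]
(305, 225) [427.  63.  51.]
(340, 200) [509. -59.  -3.]
(290, 165) [628. 100.  -0.]
(395, 256) [ 685. -130.    1.]
(367, 293) [ 540. -151.   22.]
(248, 187) [550. 245.  65.]
(267, 255) [411.  39. 105.]
(178, 184) [450. 419.  22.]
```

View pics/tz.png

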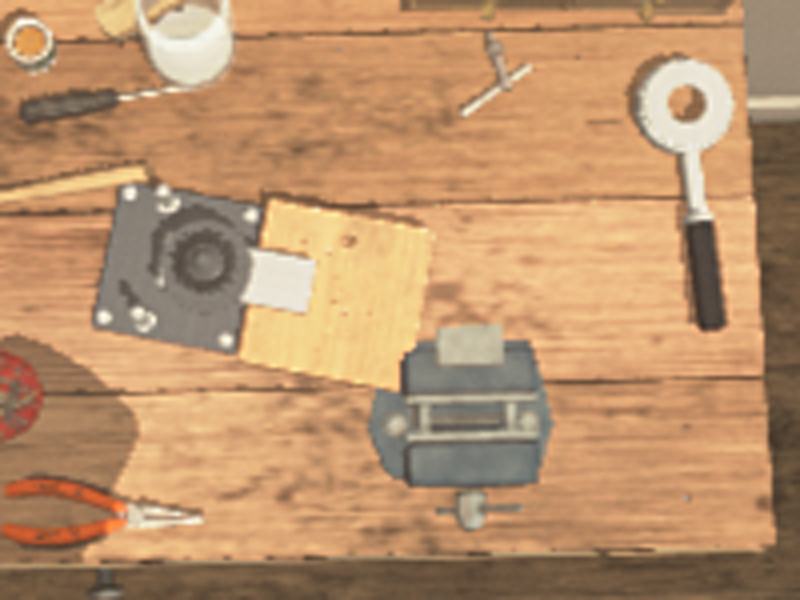

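View pics/sz.png

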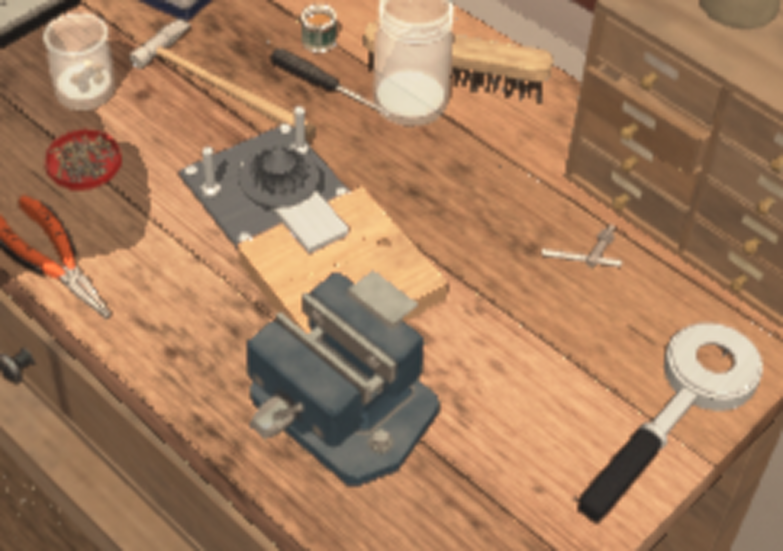

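```bash
cat > meas.py <<'E'
from h import *
np.set_printoptions(precision=1,suppress=True)
def rayz(c,u,v,z):
    Vi=np.linalg.inv(c["view"]); o=Vi[:3,3]
    d=Vi[:3,:3]@np.array([(u-c["cx"])/c["fx"],-(v-c["cy"])/c["fy"],-1])
    return o+d*(z-o[2])/d[2]
E
python3 - <<'E'
from meas import *
for n in ("top0","scene0"):
    c=load(n+".npz"); W=cloud(c); x,y,z=W[...,0],W[...,1],W[...,2]
    print(n)
    reg=(x>480)&(x<770)&(y>-220)&(y<-80)
    m=reg&(z>10)&(z<40)
    P=W[m]; print("spanner",m.sum(), np.median(P[:,2]))
    hd=P[P[:,0]>640]; (cx,cy),r=cv2.minEnclosingCircle(hd[:,:2].astype(np.float32)); print("head circ",cx,cy,r,hd.mean(0),np.percentile(hd[:,2],[5,50,95]))
    img=c["img"].astype(int); dark=reg&(img.sum(-1)<150)&(z>8)
    g=P2=W[dark]; print("grip",dark.sum(),g.mean(0),g.min(0),g.max(0), cv2.minAreaRect(g[:,:2].astype(np.float32)))
    # clamp
    reg=(x>460)&(x<660)&(y>180)&(y<380)
    for lo,hi in ((58,80),(50,58),(40,46),(34,40)):
        q=W[reg&(z>lo)&(z<hi)]
        print(lo,hi,len(q)); 
        if lo==58: print(q)
E
```

```text
top0
spanner 766 22.744564379974804
head circ 710.540283203125 -124.41795349121094 70.42662811279297 [ 695.  -128.9   23.6] [12.8 23.7 33. ]<stdin>:10: RuntimeWarning: Mean of empty slice.
  ret = um.true_divide(
Traceback (most recent call last):
ValueError: zero-size array to reduction operation minimum which has no identity
```

```bash
python3 - <<'E'
from meas import *
t=load("top0.npz"); s=load("scene0.npz")
zoom(t,335,125,385,210,9,"pics/a1.png"); zoom(t,210,160,270,215,12,"pics/a2.png")
zoom(s,205,160,285,225,9,"pics/a3.png"); zoom(s,340,230,420,315,7,"pics/a4.png")
E
```

```text
(no output)
```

View pics/a1.png

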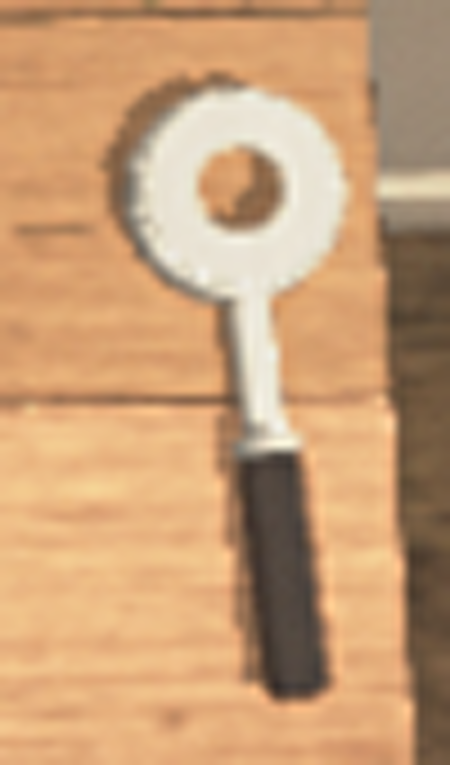

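View pics/a2.png

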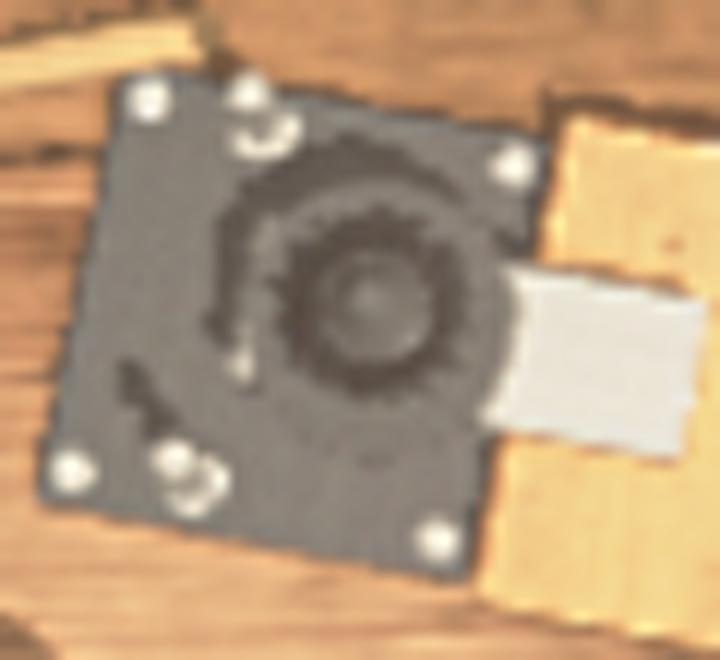

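View pics/a3.png

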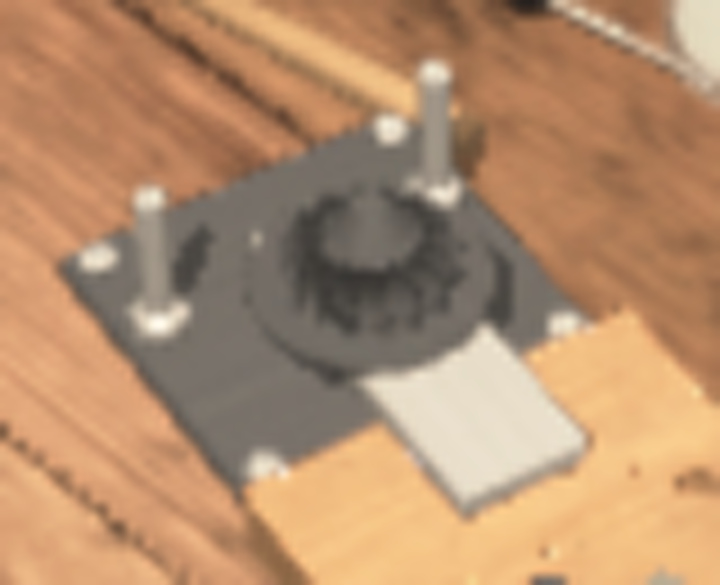

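View pics/a4.png

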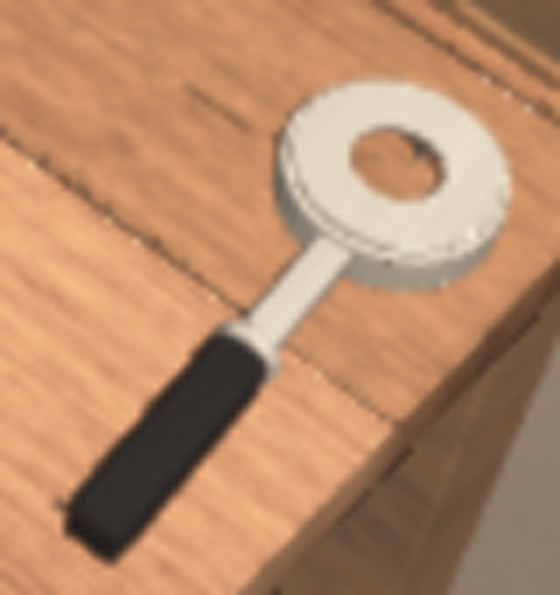

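```bash
python3 - <<'E'
from meas import *
t=load("top0.npz"); s=load("scene0.npz")
def f(c,u0,v0,sc,U,V,z): return rayz(c,u0+(U+.5)/sc-.5,v0+(V+.5)/sc-.5,z)
print("head",f(t,335,125,9,241,188,23),f(s,340,230,7,397,163,23))
print("gripend near",f(t,335,125,9,270,452,22),f(s,340,230,7,243,347,22)," far",f(t,335,125,9,297,688,22),f(s,340,230,7,92,530,20))
print("neck",f(t,210,160,12,379,303,60),f(s,205,160,9,369,235,60))
print("apex",f(t,210,160,12,370,300,71))
A=[f(t,210,160,12,248,92,64),f(s,205,160,9,435,72,64)]
B=[f(t,210,160,12,175,458,64),f(s,205,160,9,150,197,64)]
for a,b in zip(A,B):
    d=(b-a)[:2]; L=np.hypot(*d); n=np.array([d[1],-d[0]])/L
    m=(a+b)[:2]/2
    if n[1]<0:n=-n
    print("posts",a,b,L,"-x dir deg",np.degrees(np.arctan2(n[1],n[0])),"nut",m-42.9*n)
E
```

```text
head [ 682.5 -131.8   23. ] [ 678.7 -132.8   23. ]
gripend near [ 585.8 -137.    22. ] [ 581.4 -140.1   22. ]  far [ 500.8 -141.7   22. ] [ 493.4 -147.    20. ]
neck [556.5 258.1  60. ] [552.3 257.   60. ]
apex [555.5 259.8  71. ]
posts [612.4 291.2  64. ] [516.5 311.2  64. ] 97.91415147433409 -x dir deg 78.219037612021 nut [555.7 259.2]
posts [610.4 289.4  64. ] [515.  310.1  64. ] 97.62914857130663 -x dir deg 77.80826369450098 nut [553.7 257.8]
```

Emit:
arm_command(deltas=[[1,[20,-33,0],0.2],[1,[40,-66,0],0.4],[1,[60,-99,0],0.6],[1,[80,-132,0],0.8],[1,[100,-165,0],1.0]])

```text
time: 0.52
tcp_pos: [265.2, 357.8, 230.4]
orientation: [-0.311, -3.126, 0.003]
wrist_force: [0.5, 0.5, -0.2]
opening: 85.2
```

Emit:
arm_command(deltas=[[1,[20,-33,0],0.2],[1,[40,-66,0],0.4],[1,[60,-99,0],0.6],[1,[80,-132,0],0.8],[1,[100,-165,0],1.0]])

```text
time: 0.93
tcp_pos: [365.5, 191.0, 230.4]
orientation: [-0.145, -3.138, 0.002]
wrist_force: [0.6, 1.2, 0.1]
opening: 85.4
```

Emit:
arm_command(deltas=[[1,[20,-33,0],0.2],[1,[40,-66,0],0.4],[1,[60,-99,0],0.6],[1,[80,-132,-20],0.8],[1,[100,-165,-40],1.0]])

```text
time: 1.35
tcp_pos: [465.0, 26.7, 192.2]
orientation: [-0.02, 3.14, -0.003]
wrist_force: [0.6, 0.7, 0.5]
opening: 85.1
```

Emit:
arm_command(deltas=[[1,[20,-34,-10],0.1],[1,[40,-68,-25],0.3],[1,[60,-102,-45],0.5],[1,[80,-136,-65],0.5],[1,[98,-167,-90],0.5]])

```text
time: 1.77
tcp_pos: [560.2, -136.2, 106.5]
orientation: [-0.102, 3.137, -0.003]
wrist_force: [0.8, 0.8, 0.3]
opening: 85.2
```

```bash
python3 - <<'E'
from station import env, camera
from meas import *
for n in ("scene","top"):
    c=camera(n); np.savez(n+"1.npz",**c)
    if n=="scene": zoom(c,320,180,440,320,5,"pics/b_s.png")
    else: zoom(c,310,110,400,240,5,"pics/b_t.png")
print(env.get_state()["tcp_pos"],env.get_state()["joints"])
E
```

```text
[ 559.5 -137.6  102.5] [-0.4  0.4 -0.2  1.  -0.  -0.4]
```

View pics/b_s.png

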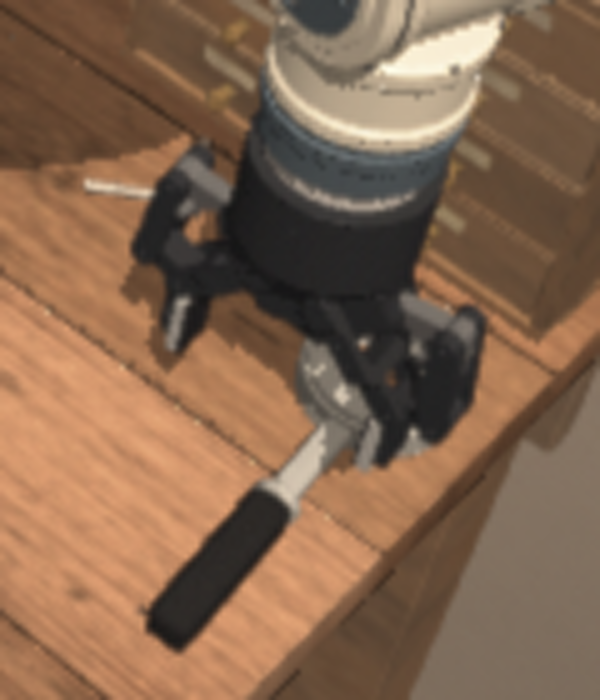

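View pics/b_t.png

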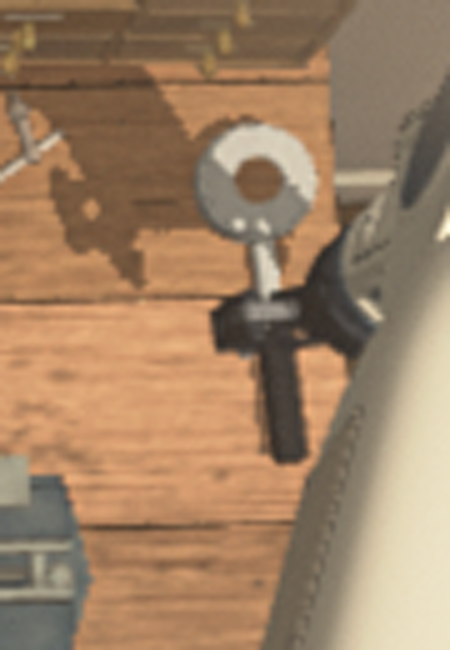

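Emit:
arm_command(deltas=[[1,[3,-2,-25],0],[1,[3,-2,-50],0],[1,[3,-2,-70],0],[1,[3,-2,-82],0],[1,[3,-2,-88],0]])

```text
time: 2.28
tcp_pos: [561.3, -138.8, 12.6]
orientation: [0.097, -3.134, -0.002]
wrist_force: [0.2, 0.2, 0.5]
opening: 85.2
```

Emit:
arm_command(deltas=[[1,[0,0,-4],0],[1,[0,0,-8],0]])

```text
time: 2.45
tcp_pos: [561.3, -138.4, 4.7]
orientation: [0.097, -3.134, -0.002]
wrist_force: [-0.0, 0.2, -0.1]
opening: 85.3
```

Emit:
arm_command(deltas=[[-1,[0,0,0],0],[-1,[0,0,0],0],[-1,[0,0,0],0]])

```text
time: 2.7
tcp_pos: [561.7, -138.5, 5.5]
orientation: [0.097, -3.135, -0.001]
wrist_force: [0.2, 0.5, 0.6]
opening: 51.7
```

Emit:
arm_command(deltas=[[-1,[0,0,0],0],[-1,[0,0,0],0],[-1,[0,0,0],0],[-1,[0,0,0],0]])

```text
time: 3.03
tcp_pos: [562.2, -138.9, 6.4]
orientation: [0.097, -3.137, 0.001]
wrist_force: [-1.5, -1.4, 5.8]
opening: 20.4
```

Emit:
arm_command(deltas=[[-1,[0,0,5],0],[-1,[0,0,15],0],[-1,[0,0,30],0],[-1,[0,0,45],0]])

```text
time: 3.37
tcp_pos: [561.4, -138.7, 51.9]
orientation: [0.097, -3.135, -0.001]
wrist_force: [0.4, -0.0, -3.4]
opening: 21.0
```

```bash
cat > look.py <<'E'
from station import env, camera
from meas import *
import sys
def look(tag,sb=None,tb=None,sc=5):
    for n,b in (("scene",sb),("top",tb)):
        if b is None: continue
        c=camera(n); np.savez(f"{n}_{tag}.npz",**c)
        zoom(c,*b,sc,f"pics/{tag}_{n}.png")
    st=env.get_state(); print(st["time"],st["tcp_pos"],np.round(st["orientation"],3),st["wrist_force"],np.round(st["ft_torque"],2),st["opening"])
E
python3 -c "
from look import *
look('c',(320,180,440,320),(310,110,400,240))"
```

```text
3.4667 [ 563.2 -139.3   53.9] [ 0.1 -3.1  0. ] [ 0.6  0.1 -4.5] [-0.1  0.2 -0. ] 20.154989071839278
```

View pics/c_scene.png

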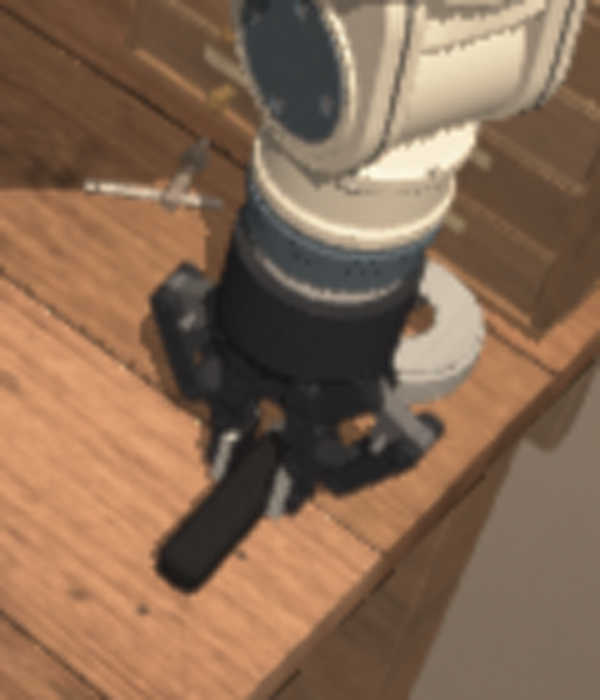

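View pics/c_top.png

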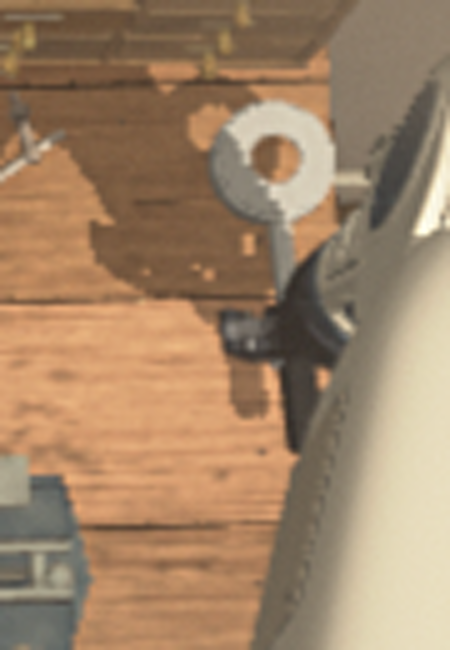

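Emit:
arm_command(deltas=[[-1,[0,0,35],0],[-1,[-5,0,70],0],[-1,[-10,10,105],-0.8],[-1,[-12,30,130],-1.8],[-1,[-14,60,140],-2.8]])

```text
time: 3.88
tcp_pos: [550.1, -80.5, 197.2]
orientation: [0.374, 3.115, -0.005]
wrist_force: [-0.0, -0.3, -5.3]
opening: 21.0
```

Emit:
arm_command(deltas=[[-1,[-2,35,0],-1.0],[-1,[-4,70,0],-2.0],[-1,[-6,105,0],-3.0],[-1,[-8,140,0],-4.0],[-1,[-10,175,0],-5.0]])

```text
time: 4.3
tcp_pos: [539.3, 96.2, 196.5]
orientation: [1.176, 2.911, -0.006]
wrist_force: [0.6, 0.4, -4.2]
opening: 20.0
```

Emit:
arm_command(deltas=[[-1,[-2,35,0],-1.0],[-1,[-4,70,0],-2.0],[-1,[-6,105,0],-3.0],[-1,[-8,140,0],-4.0],[-1,[-10,175,0],-5.0]])

```text
time: 4.72
tcp_pos: [528.5, 273.0, 195.8]
orientation: [-1.897, -2.504, 0.008]
wrist_force: [-0.2, 0.2, -4.9]
opening: 20.7
```

Emit:
arm_command(deltas=[[-1,[-1,35,-5],0],[-1,[-3,65,-15],0],[-1,[-4,88,-35],0],[-1,[-5,98,-60],0],[-1,[-5,98,-75],0]])

```text
time: 5.13
tcp_pos: [521.8, 373.4, 117.2]
orientation: [-1.892, -2.505, 0.011]
wrist_force: [0.5, -0.6, -3.6]
opening: 20.6
```

```bash
python3 -c "
from look import *
look('d',(180,110,300,230),(180,130,300,230),6)"
```

```text
5.2333 [521.4 370.9 116.8] [-1.9 -2.5  0. ] [-0.4 -0.5 -4.6] [ 0.3  0.1 -0. ] 20.444272001533452
```

View pics/d_scene.png

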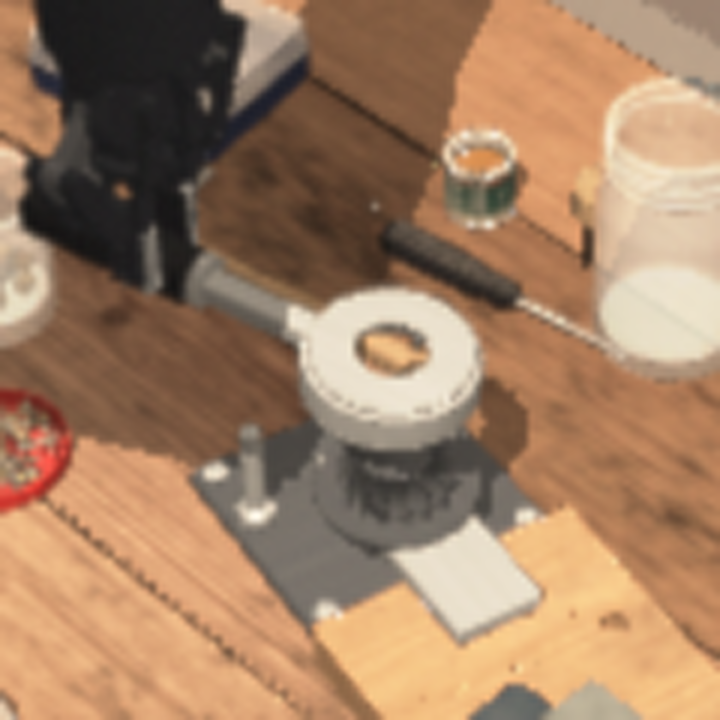

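View pics/d_top.png

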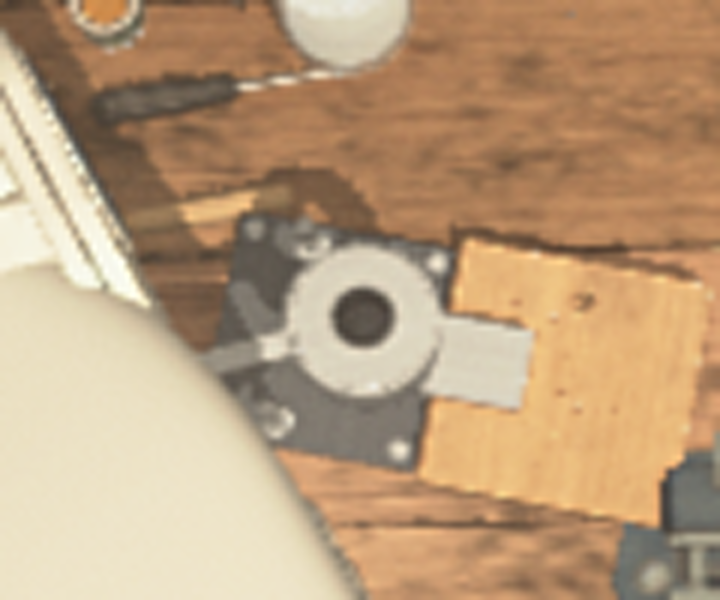

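```bash
cat > head.py <<'E'
from meas import *
def ringfit(fn,guess,ztop):
    """fit plane to ring-top, silhouette circle on bright low-sat pixels"""
    c=load(fn); W=cloud(c)
    m=(np.hypot(W[...,0]-guess[0],W[...,1]-guess[1])<38)&(abs(W[...,2]-ztop)<12)
    P=W[m]; P=P[np.isfinite(P[:,0])]
    A=np.c_[P[:,0]-guess[0],P[:,1]-guess[1],np.ones(len(P))]
    w=np.ones(len(P),bool)
    for _ in range(4):
        k=np.linalg.lstsq(A[w],P[w,2],rcond=None)[0]; w=abs(P[:,2]-A@k)<2.5
    return len(P),w.sum(),k,P[w][:,:2].mean(0)
E
python3 - <<'E'
from head import *
def f(c,u0,v0,sc,U,V,z): return rayz(c,u0+(U+.5)/sc-.5,v0+(V+.5)/sc-.5,z)
t=load("top_d.npz"); s=load("scene_d.npz")
for fn in("top_d.npz","scene_d.npz"): print(ringfit(fn,(555,259),134))
for z in (130,134):
  print("bore",f(t,180,130,6,362,316,z),f(s,180,110,6,391,348,z),"ring top",f(t,180,130,6,363,320,z))
E
```

```text
(223, np.int64(195), array([ -0. ,   0. , 124.1]), array([551. , 264.1]))
(288, np.int64(268), array([ -0. ,   0. , 124.1]), array([550.1, 261.8]))
bore [552.6 257.6 130. ] [548.4 253.6 130. ] ring top [550.6 257.1 130. ]
bore [551.9 257.3 134. ] [545.6 250.5 134. ] ring top [549.9 256.9 134. ]
```

```bash
python3 - <<'E'
from head import *
np.set_printoptions(precision=3,suppress=True)
def f(c,u0,v0,sc,U,V,z): return rayz(c,u0+(U+.5)/sc-.5,v0+(V+.5)/sc-.5,z)
t=load("top_d.npz"); s=load("scene_d.npz")
for fn in("top_d.npz","scene_d.npz"):
    r=ringfit(fn,(552,260),124); print(r)
    k=r[2]; d=np.array([np.cos(np.radians(105.7)),np.sin(np.radians(105.7))]); print("slope toward grip",k[:2]@d, "across",k[:2]@[-d[1],d[0]])
z=124
print("bore",f(t,180,130,6,362,316,z),f(s,180,110,6,391,348,z))
E
```

```text
(411, np.int64(263), array([ -0.019,   0.067, 122.924]), array([553.422, 257.764]))
slope toward grip 0.06937379630951006 across 0.0004714126146925026
(452, np.int64(335), array([ -0.022,   0.074, 123.607]), array([551.319, 257.256]))
slope toward grip 0.0771685615863141 across 0.0012628358228331427
bore [553.652 257.93  124.   ] [552.641 258.216 124.   ]
```

Emit:
arm_command(deltas=[[-1,[1.5,0,-10],0],[-1,[1.5,0,-22],0],[-1,[1.5,0,-32],0],[-1,[1.5,0,-38],0]])

```text
time: 5.57
tcp_pos: [523.0, 370.4, 78.0]
orientation: [-1.894, -2.502, 0.017]
wrist_force: [-1.0, -0.1, -3.7]
opening: 20.2
```

```bash
python3 -c "
from look import *
look('e',(180,110,300,230),(180,130,300,230),6)
from head import *
np.set_printoptions(precision=3,suppress=True)
for n in ('top','scene'): print(ringfit(n+'_e.npz',(553,259),87))"
```

```text
5.6667 [522.7 370.4  78. ] [-1.9 -2.5  0. ] [ 0.5  0.4 -5.7] [ 0.3  0.1 -0.1] 20.462012024637055
(378, np.int64(239), array([-0.015,  0.038, 85.687]), array([551.848, 258.604]))
(400, np.int64(297), array([-0.025,  0.06 , 84.413]), array([553.277, 255.326]))
```

View pics/e_scene.png

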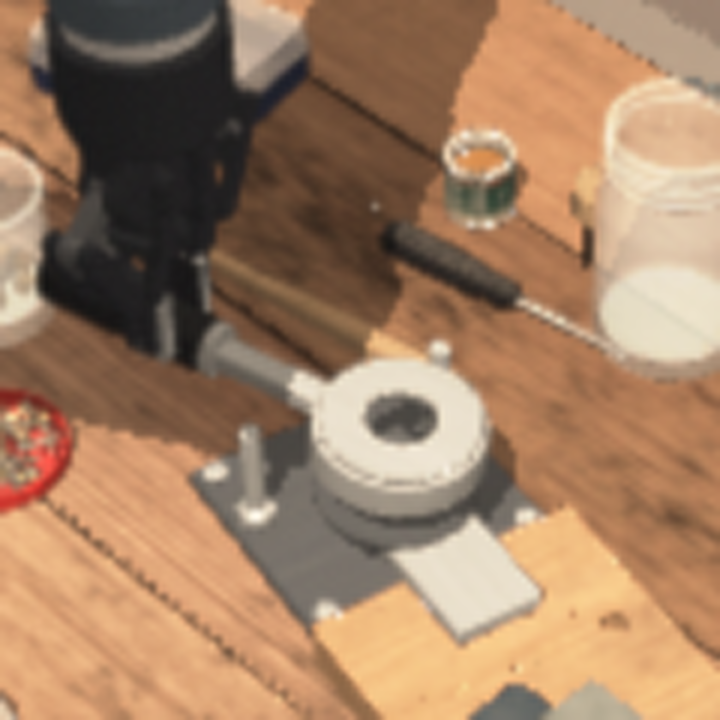

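View pics/e_top.png

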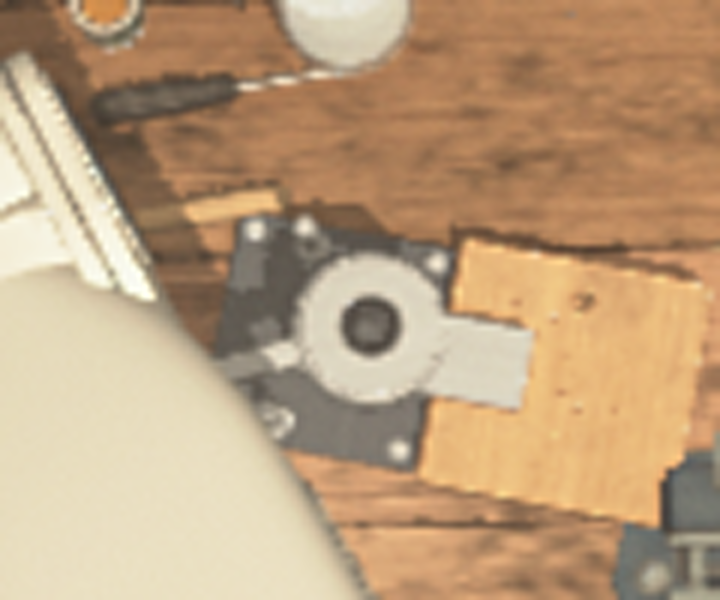

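```bash
python3 - <<'E'
from head import *
def f(c,u0,v0,sc,U,V,z): return rayz(c,u0+(U+.5)/sc-.5,v0+(V+.5)/sc-.5,z)
t=load("top_e.npz"); s=load("scene_e.npz")
print("bore",f(t,180,130,6,371,325,86),f(s,180,110,6,402,418,86), "ring", f(t,180,130,6,372,328,86))
E
```

```text
bore [555.4 255.7  86. ] [553. 253.  86.] ring [553.8 255.2  86. ]
```

```bash
cat > ring.py <<'E'
from head import *
from scipy.optimize import least_squares
def fit(fn,g,z,slope=(0,0),R=39.,win=12,verbose=False):
    """fit top-rim circle to max outward brightness drop, weighted; returns centre xy"""
    c=load(fn); im=cv2.cvtColor(c["img"],cv2.COLOR_RGB2GRAY).astype(np.float32)
    sat=c["img"].max(-1).astype(np.float32)-c["img"].min(-1)
    I=im-1.5*sat   # grey-white ring stands out from wood
    out={}
    for name,r in (("outer",R),("bore",15.8)):
        th=np.linspace(0,2*np.pi,180,endpoint=False)
        rs=np.arange(-win if name=="outer" else -6, win if name=="outer" else 6,0.4)
        def prof(cx,cy):
            X=cx+np.outer(r+rs,np.cos(th));Y=cy+np.outer(r+rs,np.sin(th))
            Z=z+slope[0]*(X-cx)+slope[1]*(Y-cy)
            q=np.stack([X,Y,Z,np.ones_like(X)],-1)@c["view"].T
            u=c["cx"]-c["fx"]*q[...,0]/q[...,2]; v=c["cy"]+c["fy"]*q[...,1]/q[...,2]
            return cv2.remap(I,u.astype(np.float32),v.astype(np.float32),cv2.INTER_CUBIC)
        def cost(p):
            X=prof(*p); n=len(rs)//2
            gdir=X[n-8:n].mean(0)-X[n:n+8].mean(0)
            if name=="bore": gdir=-gdir
            return -np.clip(gdir,-20,80).mean()
        best=None
        from scipy.optimize import minimize
        r0=minimize(cost,g,method="Nelder-Mead",options=dict(initial_simplex=[[g[0]-4,g[1]-4],[g[0]+5,g[1]],[g[0],g[1]+5]],xatol=.05,fatol=1e-3))
        out[name]=(r0.x,r0.fun)
    return out
E
python3 - <<'E'
from ring import *
for n,z in (("d",123.5),("e",85.5)):
    for c in ("top","scene"): print(n,c,fit(f"{c}_{n}.npz",(553,257),z,(-.02,.06)))
E
```

```text
d top {'outer': (array([552.4, 257.6]), np.float64(-32.87316131591797)), 'bore': (array([553.1, 257.3]), np.float64(-68.52145385742188))}
d scene {'outer': (array([550.3, 255.3]), np.float64(-56.443721771240234)), 'bore': (array([552.2, 257.6]), np.float64(-72.77124786376953))}
e top {'outer': (array([554.4, 256.3]), np.float64(-32.922386169433594)), 'bore': (array([554.9, 255.8]), np.float64(-65.07416534423828))}
e scene {'outer': (array([550.4, 251.4]), np.float64(-54.05287551879883)), 'bore': (array([552.9, 253.8]), np.float64(-58.69397735595703))}
```

Emit:
arm_command(deltas=[[-1,[0.5,2,0],0],[-1,[0.5,2,-4],0],[-1,[0.5,2,-8],0],[-1,[0.5,2,-11],0],[-1,[0.5,2,-14],0]])

```text
time: 6.08
tcp_pos: [523.2, 372.4, 64.1]
orientation: [-1.894, -2.502, 0.018]
wrist_force: [-2.4, 1.4, 1.3]
opening: 20.4
```

Emit:
arm_command(deltas=[[-1,[0,0,-3],0],[-1,[0,0,-5],0],[-1,[0,0,-7],0]])

```text
time: 6.33
tcp_pos: [523.1, 372.6, 57.2]
orientation: [-1.893, -2.502, 0.018]
wrist_force: [-2.5, 1.7, 2.1]
opening: 20.8
```

Emit:
arm_command(deltas=[[-1,[0,0,-2],0],[-1,[0,0,-4],0],[-1,[0,0,-4],0]])

```text
time: 6.58
tcp_pos: [523.0, 373.1, 53.1]
orientation: [-1.892, -2.502, 0.017]
wrist_force: [-2.1, 2.8, 3.2]
opening: 20.5
```

```bash
python3 -c "
from look import *
look('f',(180,110,300,230),(180,130,300,230),6)
from ring import *
for n in ('top','scene'):
    print(fit(n+'_f.npz',(555,257),66))
    np.set_printoptions(precision=3,suppress=True)
    print(ringfit(n+'_f.npz',(555,258),66))
    np.set_printoptions(precision=1,suppress=True)
"
```

```text
6.6833 [523.1 373.1  53.3] [-1.9 -2.5  0. ] [-3.   4.5  1.7] [ 0.4  0.5 -0. ] 20.713327132553054
{'outer': (array([554.9, 258.8]), np.float64(-32.075538635253906)), 'bore': (array([555.4, 258.4]), np.float64(-54.76441955566406))}
(463, np.int64(276), array([-0.016,  0.04 , 67.037]), array([554.532, 257.295]))
{'outer': (array([550.5, 253.9]), np.float64(-45.043128967285156)), 'bore': (array([552.6, 256.6]), np.float64(-56.730262756347656))}
(481, np.int64(331), array([-0.023,  0.032, 64.896]), array([552.885, 255.908]))
```

View pics/f_scene.png

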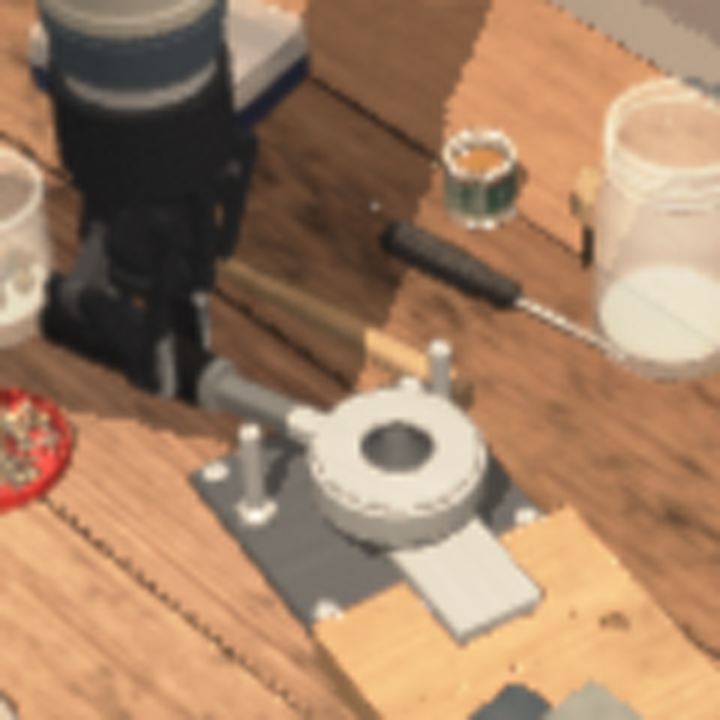

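View pics/f_top.png

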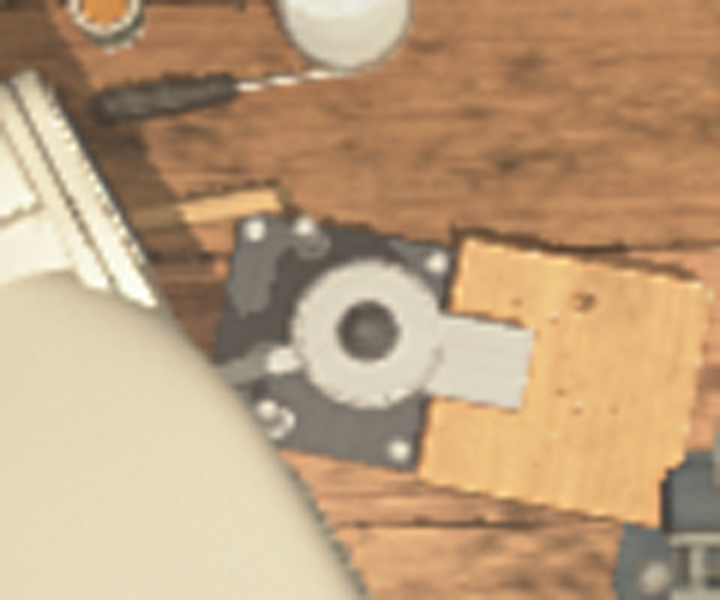

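Emit:
arm_command(deltas=[[-1,[0,0,-2],0],[-1,[0,0,-3],0],[-1,[0,0,-3],0]])

```text
time: 6.93
tcp_pos: [522.9, 373.5, 50.3]
orientation: [-1.892, -2.502, 0.016]
wrist_force: [-4.9, 3.7, 3.8]
opening: 20.4
```

```bash
cat > arc.py <<'E'
from station import env
import numpy as np
from scipy.spatial.transform import Rotation as Rn
def arc(a1,step,n=5,C=(555.0,258.4),R=119.,off=0,dz=0):
    """rows from now towards handle angle a1 (deg)"""
    s=env.get_state(); p=s["tcp_pos"]; y=Rn.from_rotvec(s["orientation"]).as_matrix()[:,1]
    a=np.degrees(np.arctan2(y[1],y[0]))+90
    if a>180:a-=180
    if a<0:a+=180
    er=np.array([np.cos(np.radians(a)),np.sin(np.radians(a))]); d=p[:2]-C
    F=s["wrist_force"]; et=np.array([er[1],-er[0]]) # clockwise tangent
    print("t%.2f ang(tool) %.1f pos-ang %.1f R %.1f z %.1f | F out %.1f  cw %.1f z %.1f tq %s"%(s["time"],a,np.degrees(np.arctan2(d[1],d[0])),np.hypot(*d),p[2],F[:2]@er,F[:2]@et,F[2],np.round(s["ft_torque"],2)))
    sg=np.sign(a1-a)
    for i in range(1,n+1):
        b=a+sg*min(step*i,abs(a1-a)); t=np.radians(b)
        q=np.array(C)+R*np.array([np.cos(t),np.sin(t)])-p[:2]
        print("[-1, [%.1f, %.1f, %.1f], %.2f]"%(q[0],q[1],dz,(b-a)/6),end=", ")
    print()
E
python3 -c "
from arc import *
arc(47,5.8)"
```

```text
t6.93 ang(tool) 105.8 pos-ang 105.6 R 119.5 z 50.3 | F out 4.9  cw -3.7 z 3.8 tq [ 0.18  0.53 -0.15]
[-1, [11.4, 2.1, 0.0], -0.97], [-1, [23.4, 3.6, 0.0], -1.93], [-1, [35.4, 3.9, 0.0], -2.90], [-1, [47.4, 2.9, 0.0], -3.87], [-1, [59.3, 0.8, 0.0], -4.83],
```

Emit:
arm_command(deltas=[[-1,[11.5,2.5,0],-0.97],[-1,[23.5,4,0],-1.93],[-1,[35.5,4.3,0],-2.9],[-1,[47.5,3.5,0],-3.87],[-1,[59.5,1.4,0],-4.83]])

```text
time: 7.35
tcp_pos: [582.5, 374.9, 50.2]
orientation: [-2.46, -1.943, 0.015]
wrist_force: [-4.2, 0.1, 3.4]
opening: 20.8
```

```bash
python3 -c "
from arc import *
arc(46,5.8)"
```

```text
t7.35 ang(tool) 76.6 pos-ang 76.7 R 119.7 z 50.2 | F out -0.9  cw -4.1 z 3.4 tq [-0.62  1.04  0.11]
[-1, [11.6, -4.1, 0.0], -0.97], [-1, [22.8, -8.7, 0.0], -1.93], [-1, [33.4, -14.3, 0.0], -2.90], [-1, [43.4, -21.0, 0.0], -3.87], [-1, [52.7, -28.7, 0.0], -4.83],
```

Emit:
arm_command(deltas=[[-1,[11.7,-3.6,0],-0.97],[-1,[23,-8.2,0],-1.93],[-1,[33.8,-13.8,0],-2.9],[-1,[43.8,-20.5,0],-3.87],[-1,[53,-28.2,0],-4.83]])

```text
time: 7.77
tcp_pos: [635.8, 346.6, 49.9]
orientation: [-2.868, -1.258, 0.012]
wrist_force: [-3.8, 2.4, 4.0]
opening: 20.2
```

```bash
python3 -c "
from look import *
look('g',(180,110,300,230),(180,130,300,230),6)
from arc import *
arc(109,5.8)"
```

```text
7.8667 [636.3 346.   49.9] [-2.9 -1.3  0. ] [-3.7  6.   4. ] [ 0.5  1.  -0.3] 20.37712578747031
t7.87 ang(tool) 47.4 pos-ang 47.1 R 119.5 z 49.9 | F out 1.9  cw -6.8 z 4.0 tq [ 0.5  1.  -0.3]
[-1, [-10.1, 7.7, 0.0], 0.97], [-1, [-20.1, 14.4, 0.0], 1.93], [-1, [-30.7, 20.1, 0.0], 2.90], [-1, [-41.8, 24.6, 0.0], 3.87], [-1, [-53.4, 28.0, 0.0], 4.83],
```

View pics/g_scene.png

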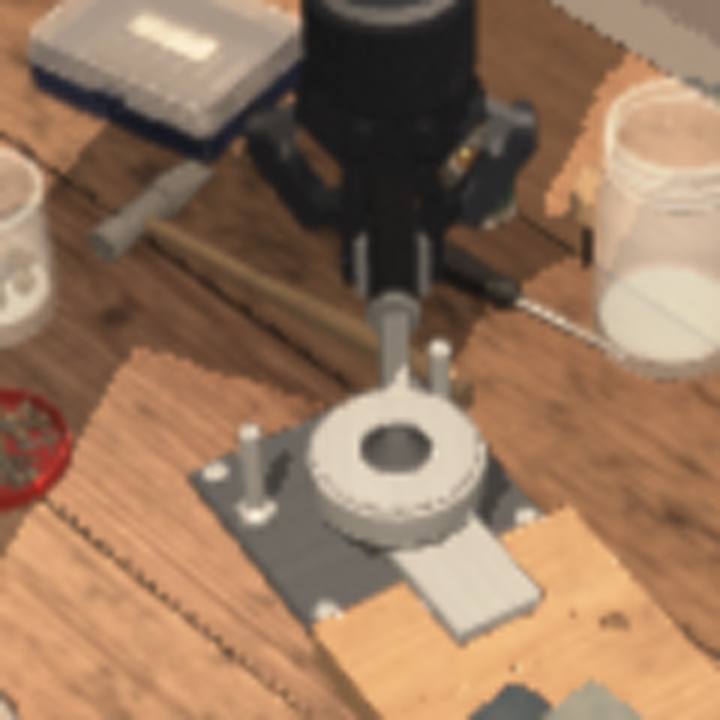

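Emit:
arm_command(deltas=[[-1,[-10,8,0],0.97],[-1,[-20,14.8,0],1.93],[-1,[-30.5,20.5,0],2.9],[-1,[-41.6,25.1,0],3.87],[-1,[-53.2,28.5,0],4.83]])

```text
time: 8.28
tcp_pos: [582.3, 373.8, 49.4]
orientation: [-2.457, -1.949, 0.018]
wrist_force: [-1.4, -4.4, 2.0]
opening: 20.6
```

```bash
python3 -c "
from arc import *
arc(109,5.8,6)"
```

```text
t8.28 ang(tool) 76.8 pos-ang 76.7 R 118.5 z 49.4 | F out -4.6  cw -0.3 z 2.0 tq [-1.14  0.26 -0.29]
[-1, [-12.0, 2.7, 0.0], 0.97], [-1, [-24.0, 3.6, 0.0], 1.93], [-1, [-36.1, 3.3, 0.0], 2.90], [-1, [-48.0, 1.8, 0.0], 3.87], [-1, [-59.7, -0.9, 0.0], 4.83], [-1, [-66.0, -2.8, 0.0], 5.36],
```

Emit:
arm_command(deltas=[[-1,[-12,2.7,0.3],0.97],[-1,[-24,3.6,0.3],1.93],[-1,[-36,3.3,0.3],2.9],[-1,[-48,1.8,0.3],3.87],[-1,[-60,-1,0.3],4.9]])

```text
time: 8.7
tcp_pos: [521.7, 372.0, 49.4]
orientation: [-1.875, -2.52, 0.022]
wrist_force: [0.1, -2.8, 0.7]
opening: 20.2
```

Emit:
arm_command(deltas=[[-1,[-6,-2,0.3],0.45],[-1,[-6,-2,0.3],0.45]])

```text
time: 8.87
tcp_pos: [514.6, 368.9, 49.7]
orientation: [1.807, 2.568, -0.024]
wrist_force: [0.8, -2.6, 0.8]
opening: 20.6
```

```bash
python3 -c "
from look import *
look('h',(180,110,300,230),(180,130,300,230),6)
from arc import *
arc(46,5.8,6)"
```

```text
8.9667 [515.7 369.4  49.7] [ 1.8  2.6 -0. ] [-0.7 -4.6 -0.2] [-1.1  0.  -0.2] 20.435985082959842
t8.97 ang(tool) 109.4 pos-ang 109.5 R 117.8 z 49.7 | F out -4.1  cw -2.2 z -0.2 tq [-1.1  0.  -0.2]
[-1, [11.4, 4.6, 0.0], -0.97], [-1, [23.2, 6.9, 0.0], -1.93], [-1, [35.2, 7.9, 0.0], -2.90], [-1, [47.2, 7.7, 0.0], -3.87], [-1, [59.2, 6.3, 0.0], -4.83], [-1, [70.9, 3.7, 0.0], -5.80],
```

View pics/h_scene.png

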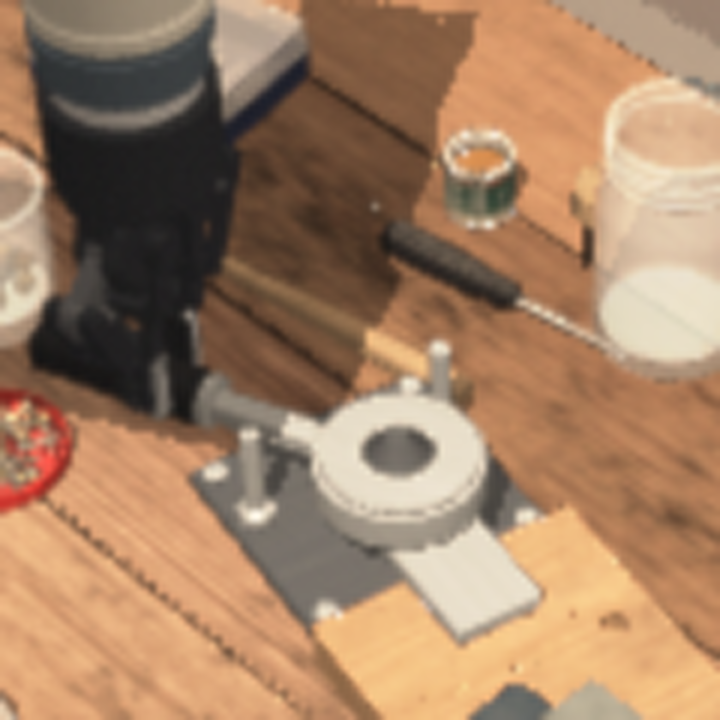

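Emit:
arm_command(deltas=[[-1,[11.2,3.8,0],-0.97],[-1,[23,6,0],-1.93],[-1,[35,7,0],-2.9],[-1,[47,6.7,0],-3.87],[-1,[59,5.3,0],-4.83]])

```text
time: 9.38
tcp_pos: [575.2, 376.3, 49.7]
orientation: [-2.399, -2.02, 0.021]
wrist_force: [-2.8, 2.2, 1.8]
opening: 20.2
```

```bash
python3 -c "
from arc import *
arc(46,2.5,5,R=118.3)"
```

```text
t9.38 ang(tool) 80.2 pos-ang 80.3 R 119.6 z 49.7 | F out 1.7  cw -3.2 z 1.8 tq [0.17 0.62 0.22]
[-1, [5.0, -2.3, 0.0], -0.42], [-1, [10.0, -3.5, 0.0], -0.83], [-1, [15.0, -5.0, 0.0], -1.25], [-1, [19.9, -6.6, 0.0], -1.67], [-1, [24.7, -8.5, 0.0], -2.08],
```

Emit:
arm_command(deltas=[[-1,[3.8,-0.8,0],-0.31],[-1,[7.5,-1.8,0],-0.61],[-1,[11.2,-3.1,0],-0.92]])

```text
time: 9.63
tcp_pos: [586.6, 373.9, 49.4]
orientation: [-2.493, -1.9, 0.02]
wrist_force: [-3.2, 2.6, 3.0]
opening: 20.2
```

```bash
python3 -c "
from arc import *
arc(46,1.85,3,R=119)"
```

```text
t9.63 ang(tool) 74.6 pos-ang 74.7 R 119.7 z 49.4 | F out 1.7  cw -3.8 z 3.0 tq [-0.08  0.66  0.25]
[-1, [3.6, -1.8, 0.0], -0.31], [-1, [7.3, -3.0, 0.0], -0.62], [-1, [10.9, -4.3, 0.0], -0.92],
```

Emit:
arm_command(deltas=[[-1,[3.7,-1.4,0],-0.31],[-1,[7.4,-2.7,0],-0.62],[-1,[11,-4,0],-0.92]])

```text
time: 9.88
tcp_pos: [597.6, 370.3, 49.2]
orientation: [-2.582, -1.775, 0.02]
wrist_force: [-4.1, 0.3, 4.0]
opening: 20.5
```

```bash
python3 -c "
from arc import *
arc(46,1.85,3,R=119.3)"
```

```text
t9.88 ang(tool) 69.0 pos-ang 69.1 R 119.8 z 49.2 | F out -1.2  cw -4.0 z 4.0 tq [-0.45  0.87  0.28]
[-1, [3.6, -2.0, 0.0], -0.31], [-1, [7.2, -3.5, 0.0], -0.62], [-1, [10.6, -5.2, 0.0], -0.92],
```

Emit:
arm_command(deltas=[[-1,[3.6,-2,0],-0.31],[-1,[7.2,-3.6,0],-0.62],[-1,[10.6,-5.3,0],-0.92]])

```text
time: 10.13
tcp_pos: [608.3, 365.7, 49.2]
orientation: [-2.664, -1.647, 0.02]
wrist_force: [-4.2, 0.9, 4.3]
opening: 20.0
```

```bash
python3 -c "
from arc import *
arc(46,1.85,3,R=119.3)"
```

```text
t10.13 ang(tool) 63.4 pos-ang 63.6 R 119.8 z 49.2 | F out -1.0  cw -4.2 z 4.3 tq [-0.32  0.89  0.28]
[-1, [3.4, -2.3, 0.0], -0.31], [-1, [6.8, -4.2, 0.0], -0.62], [-1, [10.1, -6.2, 0.0], -0.92],
```

Emit:
arm_command(deltas=[[-1,[3.4,-2.2,0],-0.31],[-1,[6.8,-4.2,0],-0.62],[-1,[10.1,-6.2,0],-0.92]])

```text
time: 10.38
tcp_pos: [618.4, 360.0, 49.2]
orientation: [-2.739, -1.514, 0.02]
wrist_force: [-3.6, 1.9, 3.3]
opening: 20.2
```

```bash
python3 -c "
from arc import *
arc(46,1.85,3,R=119.3)"
```

```text
t10.38 ang(tool) 57.9 pos-ang 58.1 R 119.8 z 49.2 | F out -0.3  cw -4.0 z 3.3 tq [-0.34  0.95  0.23]
[-1, [3.3, -2.7, 0.0], -0.31], [-1, [6.5, -4.9, 0.0], -0.62], [-1, [9.5, -7.2, 0.0], -0.93],
```

Emit:
arm_command(deltas=[[-1,[3.3,-2.4,0],-0.31],[-1,[6.5,-4.7,0],-0.62],[-1,[9.6,-7.1,0],-0.93]])

```text
time: 10.63
tcp_pos: [627.9, 353.4, 49.1]
orientation: [-2.809, -1.377, 0.019]
wrist_force: [-3.7, 1.5, 3.3]
opening: 20.6
```

```bash
python3 -c "
from arc import *
arc(46,1.85,4,R=119.3)"
```

```text
t10.63 ang(tool) 52.2 pos-ang 52.5 R 119.8 z 49.1 | F out -1.1  cw -3.8 z 3.3 tq [-0.51  0.98  0.32]
[-1, [3.1, -3.1, 0.0], -0.31], [-1, [6.1, -5.6, 0.0], -0.62], [-1, [8.9, -8.2, 0.0], -0.92], [-1, [10.0, -9.2, 0.0], -1.04],
```

Emit:
arm_command(deltas=[[-1,[3.1,-2.8,0],-0.31],[-1,[6.1,-5.4,0],-0.62],[-1,[8.5,-7.9,0],-0.9]])

```text
time: 10.88
tcp_pos: [636.6, 346.1, 49.2]
orientation: [-2.87, -1.241, 0.018]
wrist_force: [-1.8, 1.5, 3.5]
opening: 20.4
```

```bash
python3 -c "
from arc import *
arc(109,5.8,5,R=119)"
```

```text
t10.88 ang(tool) 46.8 pos-ang 47.1 R 119.7 z 49.2 | F out -0.2  cw -2.3 z 3.5 tq [-0.16  0.81  0.3 ]
[-1, [-9.2, 6.8, 0.0], 0.97], [-1, [-19.2, 13.7, 0.0], 1.93], [-1, [-29.7, 19.5, 0.0], 2.90], [-1, [-40.8, 24.1, 0.0], 3.87], [-1, [-52.3, 27.7, 0.0], 4.83],
```

Emit:
arm_command(deltas=[[-1,[-9.5,7.2,0],0.97],[-1,[-19.5,14,0],1.93],[-1,[-30,19.7,0],2.9],[-1,[-41,24.3,0],3.87],[-1,[-52.5,27.8,0],4.83]])

```text
time: 11.3
tcp_pos: [584.4, 373.3, 49.0]
orientation: [-2.469, -1.927, 0.024]
wrist_force: [-0.1, -3.7, 3.4]
opening: 20.5
```

```bash
python3 -c "
from arc import *
arc(109.5,5.8,6,R=118.7)"
```

```text
t11.30 ang(tool) 76.0 pos-ang 75.6 R 118.6 z 49.0 | F out -3.6  cw 0.8 z 3.4 tq [-1.51 -0.07 -0.16]
[-1, [-12.4, 2.6, 0.0], 0.97], [-1, [-24.3, 3.7, 0.0], 1.93], [-1, [-36.3, 3.6, 0.0], 2.90], [-1, [-48.3, 2.3, 0.0], 3.87], [-1, [-60.0, -0.2, 0.0], 4.83], [-1, [-69.0, -3.0, 0.0], 5.59],
```

Emit:
arm_command(deltas=[[-1,[-12.2,2.4,0.3],0.97],[-1,[-24.3,3.4,0.3],1.93],[-1,[-36.3,3.3,0.3],2.9],[-1,[-48.3,2,0.3],3.87],[-1,[-60,-0.5,0.3],4.83]])

```text
time: 11.72
tcp_pos: [525.0, 372.4, 49.3]
orientation: [-1.907, -2.492, 0.026]
wrist_force: [1.2, -2.7, 1.5]
opening: 20.3
```

Emit:
arm_command(deltas=[[-1,[-8,-2.8,0.3],0.65],[-1,[-8,-2.8,0.3],0.65]])

```text
time: 11.88
tcp_pos: [516.6, 368.9, 49.7]
orientation: [-1.819, -2.56, 0.027]
wrist_force: [0.8, -3.7, 0.5]
opening: 20.2
```

```bash
python3 -c "
from look import *
look('i',(180,110,300,230),(180,130,300,230),6)
from arc import *
arc(46,2,4,R=119)
from ring import *
for n in ('top','scene'):
    print(fit(n+'_i.npz',(555,257),66)); print(ringfit(n+'_i.npz',(555,257),66))
"
```

```text
11.9833 [517.5 369.3  49.6] [-1.8 -2.6  0. ] [-0.9 -4.3  1.4] [-1.2 -0.  -0.1] 20.447793700681174
t11.98 ang(tool) 108.9 pos-ang 108.7 R 117.0 z 49.6 | F out -3.8  cw -2.2 z 1.4 tq [-1.2 -0.  -0.1]
[-1, [2.9, 3.0, 0.0], -0.33], [-1, [6.9, 4.1, 0.0], -0.67], [-1, [11.0, 5.1, 0.0], -1.00], [-1, [15.0, 6.0, 0.0], -1.33], 
{'outer': (array([555.3, 256.6]), np.float64(-35.70570373535156)), 'bore': (array([556.3, 256.1]), np.float64(-57.668121337890625))}
(461, np.int64(267), array([ 0. ,  0. , 66.4]), array([555.9, 255.5]))
{'outer': (array([550.6, 251.4]), np.float64(-44.389198303222656)), 'bore': (array([552.8, 254. ]), np.float64(-55.73734664916992))}
(458, np.int64(326), array([-0. , -0. , 64.6]), array([552.6, 254.2]))
```

View pics/i_scene.png

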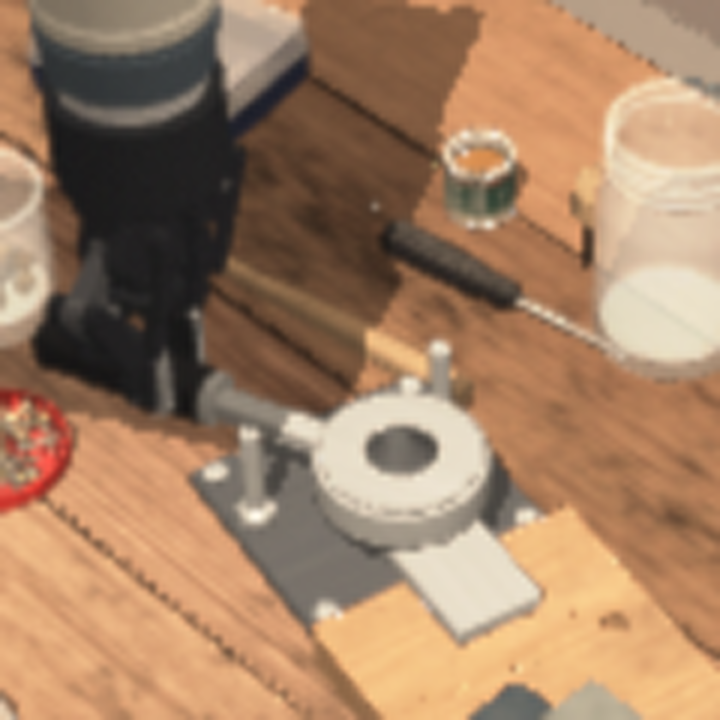

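Emit:
arm_command(deltas=[[-1,[3,2.7,0],-0.33],[-1,[7,4.1,0],-0.67],[-1,[11,5.1,0],-1.0]])

```text
time: 12.23
tcp_pos: [529.9, 374.8, 49.6]
orientation: [-1.962, -2.45, 0.025]
wrist_force: [1.0, 0.2, 0.7]
opening: 20.3
```

```bash
python3 -c "
from arc import *
arc(46,2,3,R=119.3)
"
```

```text
t12.23 ang(tool) 102.6 pos-ang 102.2 R 119.0 z 49.6 | F out -0.0  cw 1.1 z 0.7 tq [-0.35 -0.34  0.13]
[-1, [3.1, 0.9, 0.0], -0.33], [-1, [7.2, 1.6, 0.0], -0.67], [-1, [11.3, 2.2, 0.0], -1.00],
```

Emit:
arm_command(deltas=[[-1,[3.2,0.9,0],-0.33],[-1,[7.2,1.6,0],-0.67],[-1,[11.3,2.2,0],-1.0]])

```text
time: 12.48
tcp_pos: [542.9, 378.1, 49.7]
orientation: [-2.092, -2.339, 0.02]
wrist_force: [0.5, 1.3, 0.9]
opening: 20.2
```

```bash
python3 -c "
from arc import *
arc(46,2,3,R=119.3)
"
```

```text
t12.48 ang(tool) 96.4 pos-ang 95.8 R 120.4 z 49.7 | F out 1.3  cw 0.6 z 0.9 tq [-0.06 -0.29  0.24]
[-1, [3.0, -0.8, 0.0], -0.33], [-1, [7.1, -0.5, 0.0], -0.67], [-1, [11.3, -0.4, 0.0], -1.00],
```

Still in lost motion (no drag yet).

Emit:
arm_command(deltas=[[-1,[3.2,-0.4,0],-0.33],[-1,[7.2,-0.4,0],-0.67],[-1,[11.3,-0.4,0],-1.0]])

```text
time: 12.73
tcp_pos: [554.5, 378.2, 49.3]
orientation: [-2.214, -2.221, 0.02]
wrist_force: [-4.1, -1.0, 2.4]
opening: 20.5
```

```bash
python3 -c "
from arc import *
arc(46,1.85,3,R=119.3)
"
```

```text
t12.73 ang(tool) 90.2 pos-ang 90.3 R 119.8 z 49.3 | F out -1.0  cw -4.1 z 2.4 tq [-0.61  0.54  0.31]
[-1, [4.0, -0.6, 0.0], -0.31], [-1, [7.8, -0.7, 0.0], -0.62], [-1, [11.7, -1.0, 0.0], -0.92],
```

Emit:
arm_command(deltas=[[-1,[4,-0.4,0],-0.31],[-1,[7.8,-0.7,0],-0.62],[-1,[11.7,-1,0],-0.92]])

```text
time: 12.98
tcp_pos: [566.4, 377.7, 49.2]
orientation: [-2.321, -2.107, 0.021]
wrist_force: [-3.7, -0.8, 2.7]
opening: 20.3
```

```bash
python3 -c "
from arc import *
arc(46,1.85,3,R=119.3)
"
```

```text
t12.98 ang(tool) 84.5 pos-ang 84.5 R 119.9 z 49.2 | F out -1.2  cw -3.6 z 2.7 tq [-0.7   0.68  0.23]
[-1, [3.9, -1.0, 0.0], -0.31], [-1, [7.7, -1.6, 0.0], -0.62], [-1, [11.5, -2.2, 0.0], -0.92],
```

Emit:
arm_command(deltas=[[-1,[3.9,-0.9,0],-0.31],[-1,[7.7,-1.6,0],-0.62],[-1,[11.5,-2.3,0],-0.92]])

```text
time: 13.23
tcp_pos: [578.2, 376.0, 49.0]
orientation: [-2.421, -1.988, 0.02]
wrist_force: [-4.4, -0.3, 4.3]
opening: 20.5
```

```bash
python3 -c "
from arc import *
arc(46,1.85,3,R=119.3)
"
```

```text
t13.23 ang(tool) 78.8 pos-ang 78.9 R 119.9 z 49.0 | F out -1.2  cw -4.3 z 4.3 tq [-0.63  0.75  0.26]
[-1, [3.9, -1.4, 0.0], -0.31], [-1, [7.6, -2.3, 0.0], -0.62], [-1, [11.3, -3.4, 0.0], -0.92],
```

Emit:
arm_command(deltas=[[-1,[3.8,-1.2,0],-0.31],[-1,[7.6,-2.3,0],-0.62],[-1,[11.3,-3.4,0],-0.92]])

```text
time: 13.48
tcp_pos: [589.7, 373.2, 49.0]
orientation: [-2.516, -1.863, 0.02]
wrist_force: [-5.5, -0.6, 5.3]
opening: 20.5
```

```bash
python3 -c "
from arc import *
arc(46,1.85,3,R=119.3)
"
```

```text
t13.48 ang(tool) 73.1 pos-ang 73.2 R 119.9 z 49.0 | F out -2.2  cw -5.1 z 5.3 tq [-0.65  0.91  0.24]
[-1, [3.7, -1.8, 0.0], -0.31], [-1, [7.4, -3.1, 0.0], -0.62], [-1, [11.0, -4.5, 0.0], -0.92],
```

Emit:
arm_command(deltas=[[-1,[3.7,-1.6,0],-0.31],[-1,[7.4,-3.1,0],-0.62],[-1,[7.4,-3.1,0],-0.62]])

```text
time: 13.73
tcp_pos: [597.7, 370.4, 48.9]
orientation: [-2.577, -1.775, 0.019]
wrist_force: [-3.8, 1.7, 5.6]
opening: 20.9
```

```bash
python3 -c "
from arc import *
arc(46,1.85,3,R=119.3)
"
```

```text
t13.73 ang(tool) 69.1 pos-ang 69.1 R 119.9 z 48.9 | F out 0.2  cw -4.2 z 5.6 tq [-0.61  0.92  0.23]
[-1, [3.4, -2.0, 0.0], -0.31], [-1, [7.0, -3.5, 0.0], -0.62], [-1, [10.4, -5.2, 0.0], -0.92],
```

Emit:
arm_command(deltas=[[-1,[3.5,-1.8,0],-0.31],[-1,[7,-3.4,0],-0.62],[-1,[10.4,-5.1,0],-0.92]])

```text
time: 13.98
tcp_pos: [607.3, 366.3, 48.7]
orientation: [-2.658, -1.644, 0.021]
wrist_force: [-9.3, 3.4, 5.5]
opening: 20.5
```

```bash
python3 -c "
from arc import *
arc(46,1.85,3,R=119.3)
"
```

```text
t13.98 ang(tool) 63.5 pos-ang 64.2 R 119.8 z 48.7 | F out -1.1  cw -9.8 z 5.5 tq [-0.04  1.9   0.76]
[-1, [4.5, -2.9, 0.0], -0.31], [-1, [7.8, -4.8, 0.0], -0.62], [-1, [11.1, -6.8, 0.0], -0.92],
```

Emit:
arm_command(deltas=[[-1,[2.5,-1.2,0],-0.1],[-1,[3.6,-1.8,0],-0.15],[-1,[3.6,-1.8,0],-0.15]])

```text
time: 14.23
tcp_pos: [608.8, 365.5, 48.2]
orientation: [-2.668, -1.621, 0.026]
wrist_force: [-12.3, 2.2, 7.1]
opening: 20.5
```

```bash
python3 -c "
from arc import *
arc(46,1.85,3,R=119.3)
"
```

```text
t14.23 ang(tool) 62.5 pos-ang 63.3 R 119.9 z 48.2 | F out -3.7  cw -11.9 z 7.1 tq [-0.2   2.55  0.74]
[-1, [4.6, -3.1, 0.0], -0.31], [-1, [8.0, -5.0, 0.0], -0.62], [-1, [11.2, -7.1, 0.0], -0.93],
```

Emit:
arm_command(deltas=[[-1,[3,-1.5,0],-0.1],[-1,[4.5,-2.3,0],-0.2],[-1,[4.5,-2.3,0],-0.2]])

```text
time: 14.48
tcp_pos: [610.8, 364.6, 47.9]
orientation: [-2.681, -1.59, 0.032]
wrist_force: [-14.5, 3.9, 7.7]
opening: 20.1
```

```bash
python3 -c "
from arc import *
arc(46,1.85,3,R=119.3)
"
```

```text
t14.48 ang(tool) 61.3 pos-ang 62.3 R 119.9 z 47.9 | F out -3.5  cw -14.6 z 7.7 tq [-0.03  2.93  0.75]
[-1, [4.8, -3.4, 0.0], -0.31], [-1, [8.1, -5.4, 0.0], -0.62], [-1, [11.3, -7.5, 0.0], -0.92],
```

Emit:
arm_command(deltas=[[-1,[4,-2,0],-0.15],[-1,[5.3,-2.7,0],-0.2],[-1,[5.3,-2.7,0],-0.2]])

```text
time: 14.73
tcp_pos: [612.9, 363.5, 47.7]
orientation: [-2.693, -1.56, 0.039]
wrist_force: [-18.7, 4.6, 10.8]
opening: 20.3
```

```bash
python3 -c "
from arc import *
arc(46,1.85,3,R=119.3)
from look import *
look('j',(180,110,300,230),(180,130,300,230),6)
"
```

```text
t14.73 ang(tool) 60.2 pos-ang 61.2 R 120.0 z 47.7 | F out -5.3  cw -18.5 z 10.8 tq [0.03 3.44 0.83]
[-1, [4.8, -3.6, 0.0], -0.31], [-1, [8.0, -5.7, 0.0], -0.62], [-1, [11.2, -7.8, 0.0], -0.92], 
14.8333 [612.8 363.5  47.7] [-2.7 -1.6  0. ] [-18.9   4.1  10.1] [-0.1  3.4  0.8] 20.357839104083386
```

View pics/j_scene.png

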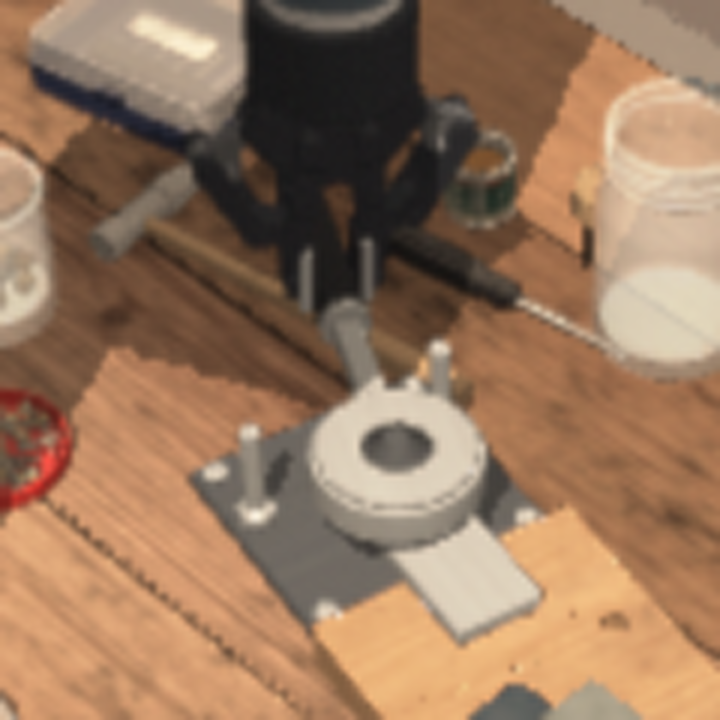

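Emit:
arm_command(deltas=[[-1,[-3,1.4,0],0.3],[-1,[-6,2.7,0],0.6],[-1,[-8.5,3.8,0],0.85],[-1,[-8.5,3.8,0],0.85]])

```text
time: 15.17
tcp_pos: [603.2, 368.5, 47.4]
orientation: [-2.619, -1.68, 0.043]
wrist_force: [-5.1, 0.5, 3.9]
opening: 20.2
```

```bash
python3 -c "
from arc import *
arc(109,1.5,2,R=119.3)
"
```

```text
t15.17 ang(tool) 65.4 pos-ang 66.3 R 120.2 z 47.4 | F out -1.6  cw -4.9 z 3.9 tq [-0.26  1.19  0.31]
[-1, [-1.3, -0.4, 0.0], 0.25], [-1, [-4.2, 0.8, 0.0], 0.50],
```

Emit:
arm_command(deltas=[[-1,[-2,0.6,0],0.25],[-1,[-4,1.2,0],0.5],[-1,[-4,1.2,0],0.5]])

```text
time: 15.42
tcp_pos: [598.7, 370.3, 47.3]
orientation: [-2.572, -1.75, 0.045]
wrist_force: [-4.8, 1.3, 4.3]
opening: 20.6
```

```bash
python3 -c "
from arc import *
arc(109,1.5,2,R=119.3)
"
```

```text
t15.42 ang(tool) 68.5 pos-ang 68.7 R 120.1 z 47.3 | F out -0.6  cw -4.9 z 4.3 tq [-0.37  1.08 -0.4 ]
[-1, [-2.8, 0.2, 0.0], 0.25], [-1, [-5.8, 1.2, 0.0], 0.50],
```

Emit:
arm_command(deltas=[[-1,[0,0,4],0],[-1,[0,0,8],0],[-1,[0,0,12],0]])

```text
time: 15.67
tcp_pos: [598.3, 369.5, 58.3]
orientation: [-2.572, -1.75, 0.049]
wrist_force: [-4.0, -7.9, -7.9]
opening: 20.7
```

Emit:
arm_command(deltas=[[-1,[0,0,5],0],[-1,[0,0,10],0],[-1,[0,0,16],0],[-1,[0,0,24],0]])

```text
time: 16.0
tcp_pos: [597.1, 366.6, 80.2]
orientation: [-2.575, -1.75, 0.06]
wrist_force: [-7.1, -15.6, -11.6]
opening: 20.4
```

```bash
python3 -c "
from look import *
look('k',(180,110,300,230),(180,130,300,230),6)
from head import *
np.set_printoptions(precision=3,suppress=True)
for n in ('top','scene'): print(ringfit(n+'_k.npz',(555,258),72))
"
```

```text
16.1 [597.7 366.8  81.6] [-2.6 -1.8  0.1] [ 0.7 -0.3 -6.7] [ 0.4 -0.4  0.1] 20.396846221675435
(285, np.int64(145), array([ 0.051,  0.153, 73.103]), array([561.282, 246.428]))
(491, np.int64(340), array([ 0.033,  0.191, 72.041]), array([552.283, 256.006]))
```

View pics/k_scene.png

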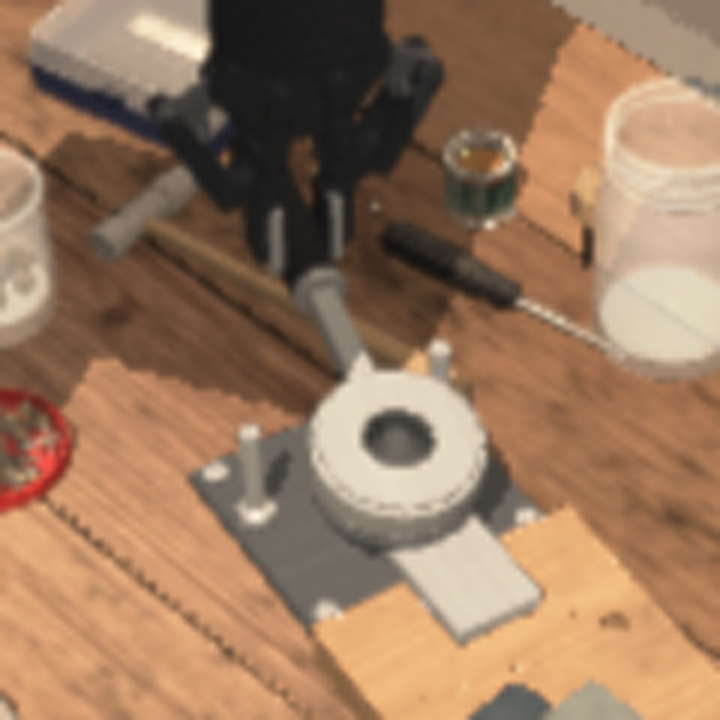

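View pics/k_top.png

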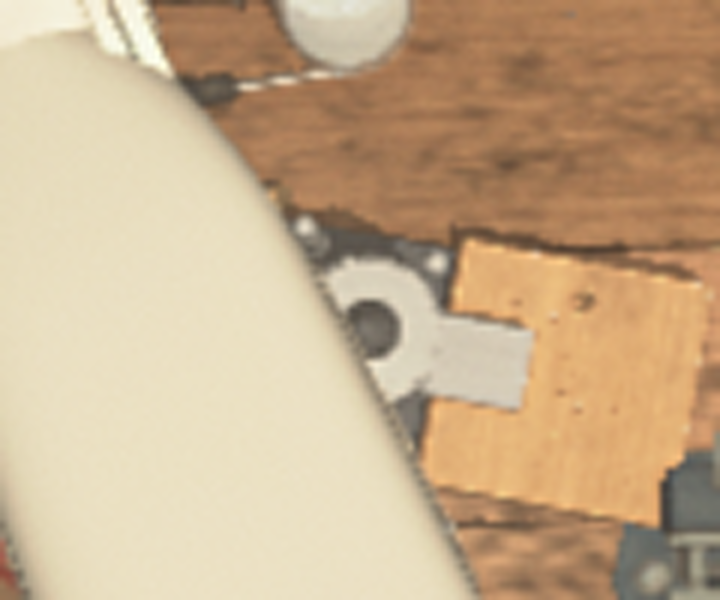

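Emit:
arm_command(deltas=[[-1,[0,0,5],0],[-1,[0,0,10],0],[-1,[0,0,15],0]])

```text
time: 16.35
tcp_pos: [598.4, 367.0, 97.2]
orientation: [-2.575, -1.75, 0.055]
wrist_force: [-0.1, 0.2, -4.1]
opening: 20.7
```

```bash
python3 -c "
from look import *
look('l',(180,110,300,230),None,6)
from head import *
np.set_printoptions(precision=3,suppress=True)
for n in ('scene',): print(ringfit(n+'_l.npz',(555,258),85))
"
```

```text
16.4 [598.7 367.3  98.6] [-2.6 -1.8  0.1] [ 0.1 -0.1 -2.7] [ 0.2 -0.2 -0. ] 20.203389737970998
(466, np.int64(328), array([ 0.03 ,  0.203, 88.419]), array([553.412, 254.976]))
```

View pics/l_scene.png

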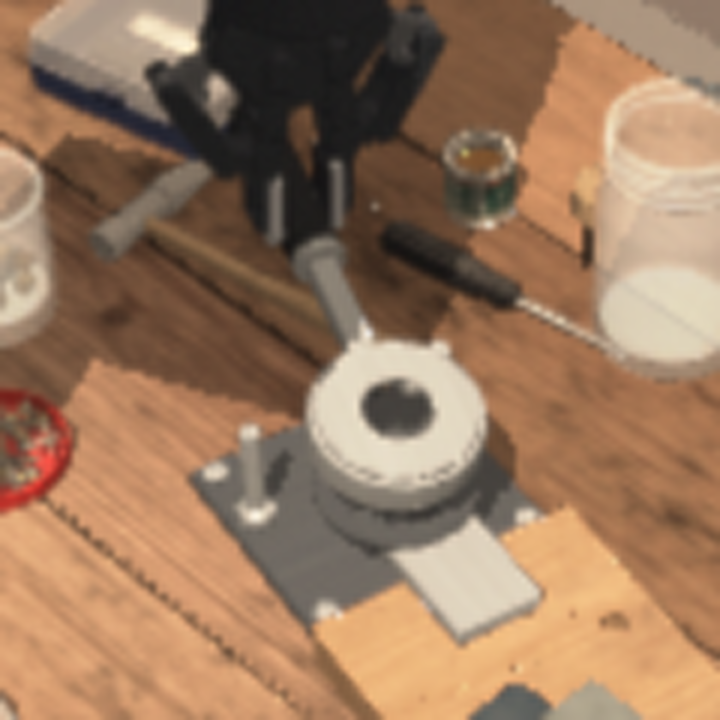

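Emit:
arm_command(deltas=[[-1,[0,0,25],0],[-1,[0,0,55],0],[-1,[0,0,90],0],[-1,[-5,-5,115],0.3],[-1,[-10,-25,120],1.0]])

```text
time: 16.82
tcp_pos: [589.8, 345.0, 224.2]
orientation: [-2.479, -1.888, 0.04]
wrist_force: [0.6, -0.4, -5.5]
opening: 20.5
```

Emit:
arm_command(deltas=[[-1,[-4,-28,0],1.1],[-1,[-8,-56,0],2.2],[-1,[-12,-84,0],3.3],[-1,[-16,-112,0],4.4],[-1,[-20,-140,0],5.5]])

```text
time: 17.23
tcp_pos: [569.6, 204.2, 224.8]
orientation: [-1.838, -2.528, 0.048]
wrist_force: [1.0, -1.0, -5.6]
opening: 20.2
```

Emit:
arm_command(deltas=[[-1,[0,-28,0],1.1],[-1,[0,-56,0],2.2],[-1,[0,-84,0],3.3],[-1,[0,-112,0],4.4],[-1,[0,-140,0],5.5]])

```text
time: 17.65
tcp_pos: [569.5, 63.2, 225.5]
orientation: [-1.039, -2.959, 0.052]
wrist_force: [0.6, 0.1, -4.6]
opening: 20.2
```

Emit:
arm_command(deltas=[[-1,[0,-28,0],1.1],[-1,[0,-56,0],2.2],[-1,[0,-84,0],3.3],[-1,[0,-112,0],4.4],[-1,[0,-140,0],5.5]])

```text
time: 18.07
tcp_pos: [569.5, -77.9, 226.2]
orientation: [0.147, 3.132, -0.052]
wrist_force: [0.6, 0.7, -4.1]
opening: 20.5
```

```bash
python3 -c "
from arc import *
arc(109,1.5,1)
from look import *
look('m',(260,80,460,320),(290,80,400,250),3)
print(env.get_state()['tcp_pos'])
"
```

```text
t18.07 ang(tool) 174.6 pos-ang -87.5 R 336.6 z 226.2 | F out -0.6  cw 0.8 z -4.1 tq [ 0.1   0.27 -0.03]
[-1, [-132.6, 350.6, 0.0], -0.25], 
18.1667 [569.6 -80.2 225.9] [ 0.2  3.1 -0.1] [-0.1  1.4 -4.6] [0.2 0.3 0. ] 20.503399571173155
[569.6 -80.2 225.9]
```

View pics/m_scene.png

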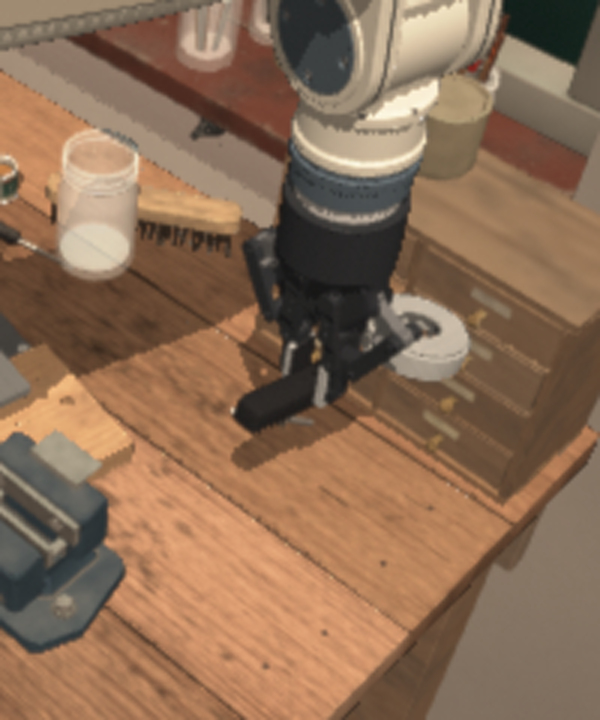

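View pics/m_top.png

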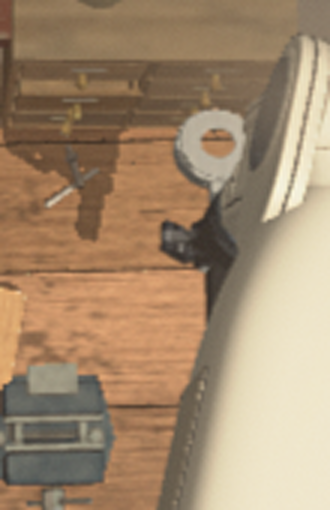

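Emit:
arm_command(deltas=[[-1,[-8,-10,-30],0.3],[-1,[-16,-20,-65],0.5],[-1,[-22,-30,-100],0.5],[-1,[-22,-30,-130],0.5],[-1,[-22,-30,-150],0.5]])

```text
time: 18.58
tcp_pos: [546.2, -109.7, 73.6]
orientation: [0.075, 3.136, -0.053]
wrist_force: [-0.4, 0.1, -3.6]
opening: 20.4
```

Emit:
arm_command(deltas=[[-1,[0,0,-10],0],[-1,[0,0,-20],0],[-1,[0,0,-27],0],[-1,[0,0,-32],0]])

```text
time: 18.92
tcp_pos: [546.5, -109.4, 41.4]
orientation: [0.075, 3.136, -0.053]
wrist_force: [-1.1, -0.2, -1.8]
opening: 20.5
```

Emit:
arm_command(deltas=[[-1,[0,0,-3],0],[-1,[0,0,-6],0],[-1,[0,0,-9],0],[-1,[0,0,-12],0]])

```text
time: 19.25
tcp_pos: [547.0, -109.7, 30.3]
orientation: [0.075, 3.134, -0.054]
wrist_force: [-4.8, -1.3, 2.0]
opening: 20.3
```

Emit:
arm_command(deltas=[[-1,[0,0,-3],0],[-1,[0,0,-6],0],[-1,[0,0,-9],0],[-1,[0,0,-12],0]])

```text
time: 19.58
tcp_pos: [547.1, -109.8, 18.4]
orientation: [0.075, 3.134, -0.054]
wrist_force: [-4.3, 0.8, 2.7]
opening: 20.5
```

```bash
python3 -c "
from look import *
look('n',(300,180,440,320),(290,80,400,250),4)
"
```

```text
19.6833 [ 547.1 -109.8   18.1] [ 0.1  3.1 -0.1] [-3.5 -1.3  2.3] [-0.1  0.1 -0.1] 20.36904397161158
```

View pics/n_scene.png

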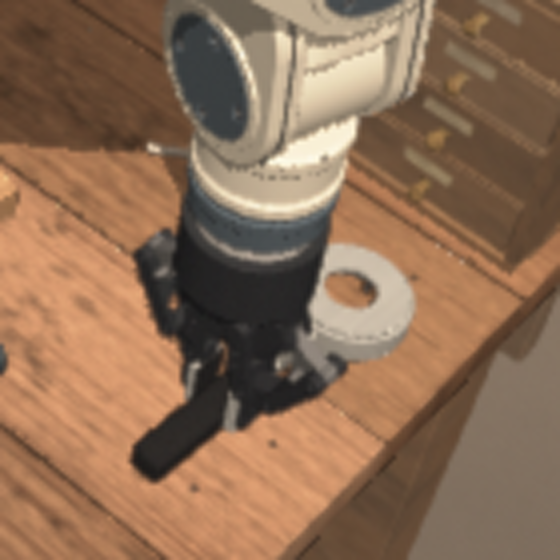

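Emit:
arm_command(deltas=[[-1,[0,0,-3],0],[-1,[0,0,-6],0],[-1,[0,0,-8],0]])

```text
time: 19.93
tcp_pos: [547.0, -109.8, 9.7]
orientation: [0.075, 3.134, -0.054]
wrist_force: [-4.2, -1.5, 2.3]
opening: 20.4
```

Emit:
arm_command(deltas=[[-1,[0,0,-1],0],[-1,[0,0,-2],0],[-1,[0,0,-3],0]])

```text
time: 20.18
tcp_pos: [546.8, -109.9, 7.4]
orientation: [0.076, 3.134, -0.055]
wrist_force: [-12.8, 0.7, 25.6]
opening: 20.7
```

Emit:
arm_command(deltas=[[-1,[0,0,0.5],0],[-0.3,[0,0,0.5],0],[0,[0,0,0.5],0],[0.3,[0,0,0.5],0],[0.5,[0,0,0.5],0]])

```text
time: 20.6
tcp_pos: [547.1, -109.9, 7.7]
orientation: [0.076, 3.134, -0.054]
wrist_force: [-0.9, -0.3, 0.4]
opening: 64.2
```

Emit:
arm_command(deltas=[[1,[0,0,0],0],[1,[0,0,0],0],[1,[0,0,0],0]])

```text
time: 20.85
tcp_pos: [547.1, -109.9, 7.6]
orientation: [0.075, 3.134, -0.054]
wrist_force: [0.7, 0.3, 0.9]
opening: 85.5
```

Emit:
arm_command(deltas=[[1,[0,0,10],0],[1,[0,0,30],0],[1,[0,0,65],0],[1,[0,0,100],0],[1,[0,0,140],0]])

```text
time: 21.27
tcp_pos: [546.3, -109.6, 149.1]
orientation: [0.075, 3.135, -0.054]
wrist_force: [0.9, -0.7, 0.7]
opening: 85.6
```

Emit:
arm_command(deltas=[[1,[-30,20,20],0],[1,[-60,50,20],0],[1,[-90,85,20],0],[1,[-110,120,20],0],[1,[-120,155,20],0]])

```text
time: 21.68
tcp_pos: [423.8, 46.1, 170.2]
orientation: [0.078, 3.135, -0.054]
wrist_force: [2.3, -0.3, -0.2]
opening: 85.5
```

```bash
python3 - <<'E'
from look import *
look('o',(150,100,440,320),(140,110,400,270),2.7)
for n in ('scene','top'):
    W=cloud(load(n+'_o.npz')); x,y,z=W[...,0],W[...,1],W[...,2]
    hd=W[(x>620)&(x<710)&(y>-160)&(y<-60)&(z>10)&(z<35)]; gr=W[(x>470)&(x<570)&(y>-140)&(y<-80)&(z>10)&(z<35)]
    print(n,len(hd),np.median(hd,0),len(gr),np.median(gr,0))
E
```

```text
21.7833 [423.8  49.5 170.4] [ 0.1  3.1 -0.1] [-0.4 -0.5 -0.4] [0. 0. 0.] 85.38758274709467
scene 628 [ 656.6 -120.2   21.4] 371 [ 523.1 -111.9   20.4]
top 388 [ 663.  -113.1   23.6] 53 [ 559.6 -114.    22.2]
```

View pics/o_scene.png

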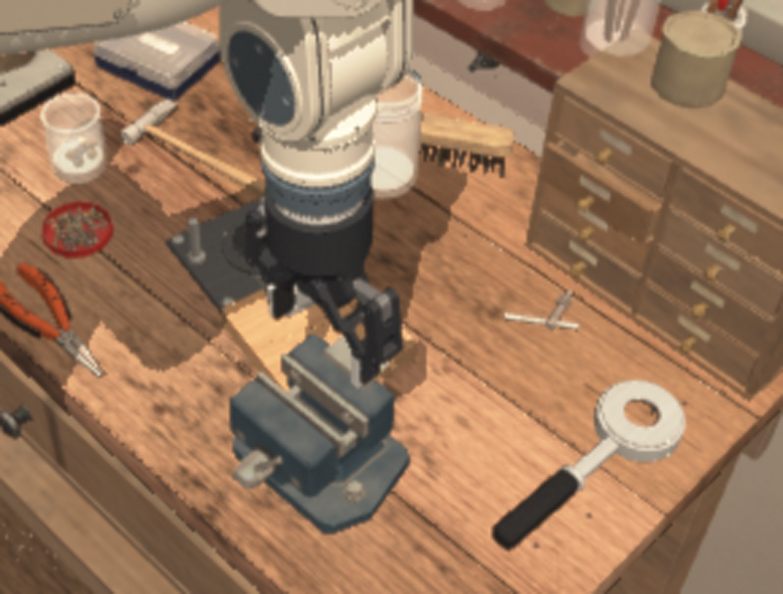

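View pics/o_top.png

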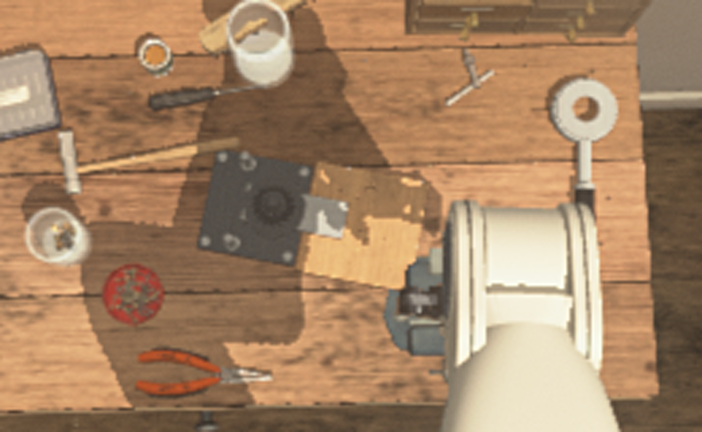

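```bash
python3 -c "
from station import env
print(env.close_job())"
```

```text
the job is handed in; nothing more can be done
None
```

The job is handed in at about 22 s of the 72 s; the hand-in reports no verdict.

- **Fitting:** I gripped the spanner about 119 mm from its head and carried it over the vice. I lowered it onto the nut; the ring top read z ≈ 65–67 mm, which agrees with fully seated.
- **Running the nut down:** I made three clockwise strokes with free clicking returns. The drag was about 4 N at the grip, and during the third stroke the force rose steeply at about the seat's stiffness, so the nut was home.
- **Tightening:** I pulled to 18.5 N, about 2.2 N m from the pull alone. Counting the twist the wrist also applied, it could be up to about 3 N m, still below the 4.2 N m limit.
- **Laying down:** I eased off the load and lifted the spanner clear. It is on the bench near its starting place. The camera heights put the head top at about 21–24 mm and the grip top at about 20–22 mm, so it lies flat. The fingers are clear.

**Imperfect or unchecked:**
- As it came off, the head caught on the pawls and the spanner tipped about 0.2 rad in the grip. It levelled again when I pressed it onto the bench.
- I could not directly check that the nut did not slip back a little during the lift.
- On the clicking returns the head sat about 2 mm off centre.
- The two cameras disagreed by 2–3 mm on positions.
- I checked by eye only that the dish, pliers and pot had not moved; they look unmoved in the last pictures.

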